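# Unhook a carded spare from its bent-tip peg and stand it in the service caddy

### The job

Take the purple carded spare off its wire peg: ease it out along the peg, raising it by feel as far as the upturned tip asks so that the wire is never strained, then stand it upright in the blue-lipped slot of the grey service caddy, fully down, and let go. Leave the other two cards hanging and the sample jars, pipette and timer where they are.

Things in the scene. Friction and masses are not known exactly. Their poses are not given: they have to be found in the camera images.
- card_purple: Rigid white card with a purple tab, 50 to 80 g, hung on one of the three pegs (which one varies). Origin: middle of its lower edge; z up the card, x its thickness, y its width. Body 60 mm wide, 5 mm thick, 80 mm tall; above it the tab, 36 mm wide, up to 125 mm. A clear round blister, 26 mm across, stands out 9 mm on the -x face, 40 to 66 mm above the origin.
- purple_grip (a point): Middle of the purple tab, 108 mm above the card's origin; axes as the card's. The tab's two upright edges are 11 mm thick from 85 to 125 mm: grip it across its 36 mm width (y), fingers on either side of the peg.
- purple_hole (a point): Centre of the purple card's hanging hole, 95 mm above the card's origin; axes as the card's. The hole is 16 mm wide (y), 17 mm tall, and goes through the 5 mm thickness.
- stand: Fixed peg stand: white base 320 mm wide, 160 deep, 10 thick, two posts and a white cross rail 30 mm tall, its middle 175 mm above the table. Origin: on the table under the rail. Three level steel wire pegs, 6 mm thick, stick out along its -x at y = +100, 0 and -100 mm, 175 mm up. Each card hangs from the top of a wire, its hole 56 to 74 mm from the rail's middle.
- mid_bend (a point): Point on the middle peg's centre line where its wire bends upward, 97 mm out from the stand's origin; the other pegs bend at the same reach. Axes as the stand's. From here the last 36 mm run straight up and outward at 8 to 48 degrees, different on every peg and start: feel for it. The wire end gives about 1 mm up or down per 6 N; more than 8 N on it is too much strain.
- caddy: Fixed grey plastic service caddy: a slot block 32 mm wide, 110 mm long and 42 mm tall, with blue sloped lips up to 49 mm on both long sides of the slot, and on its -x side a low open tray, out to x = -95 mm. Origin: on the table under the slot's middle; slot length along y, z up.
- slot (a point): Middle of the slot's floor, 10 mm above the table; axes as the caddy's. The slot is 9 mm wide (x), 68 mm long (y), 32 mm deep and takes the card's lower edge, either way round.
- card_green: Same card with a green tab, on another peg; origin as the purple one's. Must stay hanging.
- card_amber: Same card with an orange tab, on the remaining peg. Must stay hanging.
- jar_a: White sample jar, 60 mm across, 128 mm tall; origin under its middle. Bystander.
- jar_b: Another such jar. Bystander.
- jar_c: Another such jar. Bystander.
- pipette: Hand pipette lying on the bench, 235 mm long, 24 mm thick; origin under its middle, x along it. Bystander.
- timer: White box timer, 60 x 70 x 22 mm; origin under its middle. Bystander.

How it is judged:
By the outcome, as a careful person would: the job done as asked, in the order asked, and still so for the second after the job is handed in, with the robot touching nothing.
It also fails if it takes over 72 s, if anything falls off the work surface, if the arm or the gripper's body presses on something with over 40 N, if the wrist force passes 120 N, or if a joint passes its speed limit or range.

### The arm

A 6-joint arm with a two-finger parallel gripper is mounted at the origin on the work surface. World frame = base frame: x ahead of the robot, y to its left, z up, the work surface at z = 0. Lengths are in mm, angles in rad, forces in N, time in s.
With the tool pointing down it reaches from about 300 to 875 mm from the base axis. Payload 4.2 kg.
Tool frame: the origin (TCP) lies at the very end of the fingers, on their centre line; the grasp point (between the pads) lies 19 mm behind it; y points along the fingers, x is the direction in which the jaws open and shut, and the axes are right-handed (so a half turn about y gives the same grasp; the last joint's range is limited). The gripper opens to 85 mm and grips with 20 to 120 N. Pads are 22 mm wide; open, the fingers measure 114 mm over their backs; the gripper's body (76 mm by 85 mm) begins 54 mm behind the grasp point. The pads swing forward as they close: fully open they stand 13 mm farther back than shut.
Start: joints at [-0.02, 0.32, 1.565, -0, 1.257, -0.02], TCP at [575.014, 0, 231.338] pointing down, gripper open.
Joint ranges: [-3.11, 3.11], [-0.84, 2.01], [0.21, 2.61], [-1.34, 4.49], [0.05, 2.63], [-2.56, 2.56]. Speed limits (rad/s): [2.57, 2.57, 3.14, 3.14, 3.14, 3.14].

### API

Orientations are given as a 3x3 rotation matrix whose columns are the frame's x, y, z axes.
In Python, from plant import sensors, grab_frame, camera_info, ticket gives the robot as it stands.
- The arm moves only by the tool send_rows, never from a script. Its argument "series" is a list of rows, each a list of 7 numbers: the opening, from -1 (shut) to 1 (fully open), so that 0 is half open, then the shift along the tool's x, y, z in m, then the turn, a rotation vector about the tool's x, y, z in rad. In form: [[grip, tx, ty, tz, rx, ry, rz], ...]. A call has 1 to 8 rows; each row shifts and turns the pose as measured when the row begins, along the tool's axes as they then stand; what a row does not reach is not made up. A row lasts 1/12 s, in which the tool goes at most 41.7 mm and 7.16 degrees, less where a joint would pass 70% of its speed; a pose out of reach is approached as far as the arm can. A call with a gripper value outside its range is refused whole. The fingers move at their own pace and stop on an object; "grip_force" is the grip in N (left out, the last holds). Time passes only in rows, so rows that do not move let the fingers close. It gives the time, the measured TCP pose, the force and the opening at its end, in the units of the state.
- sensors.observe(): the state, without advancing time (a new reading comes with each control period).
- grab_frame(name): name is "scene" or "side" or "wrist"; returns the picture (480x640x3 uint8, red, green, blue); there is no depth.
- camera_info(name): a dict with "camera_matrix" (3x3 intrinsics, pixels), "k1" (the pictures are not rectified: a ray, as slopes to the right and down, at radius r is drawn at 1 + k1 r^2 times it, then the intrinsics apply), "T" (4x4, takes a point from camera to world coordinates). Camera axes: x right, y down, z forward; pixel columns grow to the right and rows downward; lengths in mm; the calibration is good to about 2 mm. A picture is of the moment at which its call begins: read the wrist's pose just before it. camera_info takes no time and is no camera call; for the wrist camera it gives the pose at the moment of the call.
- ticket.sign_off(): hands the job in, once; it reports no verdict.
The state is a dict: "time": time; "joints": joint angles; "joint_vel": joint speeds; "effort": joint torques, N m; "ee_pos": TCP position; "orientation": TCP orientation; "wrist_force": force on the tool from outside, world axes, zero at the start; "ft_torque": the same for the moment, N m; "width": opening from 0.0 (shut) to 1.0 (fully open).
Only numpy, scipy, OpenCV 4.12 (cv2) and the standard library are available. Lean on these libraries where they do the work, as an engineer would, in place of code of your own. Each camera call takes 0.05 s, during which the arm holds its last target.

## Working session

There is one attempt and no reset: what is moved stays moved. The work goes in short steps, Python scripts to look and compute and a tool call to move; the robot and the scene stay as the last step left them, time stands still between calls to the robot, and variables do not carry over. Pictures are saved under pics/ and viewed, and the job is handed in when it is done.

Besides the shell and the picture viewer there is one more tool, called after "Emit:" by a JSON object that holds its "api" and its "payload", one argument or row to a line. send_rows: Moves the arm, as the interface text tells. Its arguments: {"type":"object","properties":{"series":{"type":"array"},"grip_force":{"type":"number"}},"required":["series"]}

```bash
ls; mkdir -p pics
python3 - <<'E'
from plant import sensors, grab_frame, camera_info
import cv2
print(sensors.observe())
for n in ("scene","side","wrist"):
    i=camera_info(n); print(n,i)
    cv2.imwrite(f"pics/{n}0.png",cv2.cvtColor(grab_frame(n),cv2.COLOR_RGB2BGR))
E
```

```text
pics
{'time': 0.0, 'joints': array([-1.99894530e-02,  3.20311608e-01,  1.56569072e+00,  3.49679518e-05,
        1.25741923e+00, -2.00314761e-02]), 'joint_vel': array([-0.00124482, -0.00125745, -0.00176996, -0.00030464,  0.00247845,
        0.0008638 ]), 'effort': array([ 7.05825660e-04, -4.15526962e+01, -2.34157133e+01, -1.88356019e-06,
        8.09230405e-03,  1.54784908e-05]), 'ee_pos': array([5.74511867e+02, 2.71804669e-02, 2.30466415e+02]), 'orientation': array([[ 9.99998329e-01, -1.82787395e-03, -3.11491425e-05],
       [ 3.12768071e-05,  6.98146552e-05,  9.99999997e-01],
       [-1.82787177e-03, -9.99998327e-01,  6.98717086e-05]]), 'wrist_force': array([ 0.12862341,  0.259348  , -0.29323313]), 'ft_torque': array([-0.00090405,  0.00099113, -0.03545632]), 'width': 1.0012028551635022}
scene {'camera_matrix': array([[530.81378813,   0.        , 308.28181428],
       [  0.        , 530.81378813, 246.45338811],
       [  0.        ,   0.        ,   1.        ]]), 'k1': -0.12993117550393396, 'T': array([[ 4.82110940e-01,  6.46763480e-01, -5.90987346e-01,
         1.15212553e+03],
    
[... 662 characters left out ...]
8.63323233e-01, -5.04422185e-01,
         7.82568555e+02],
       [ 0.00000000e+00,  0.00000000e+00,  0.00000000e+00,
         1.00000000e+00]])}
wrist {'camera_matrix': array([[341.47899384,   0.        , 315.20739613],
       [  0.        , 341.47899384, 240.687648  ],
       [  0.        ,   0.        ,   1.        ]]), 'k1': -0.017071659333893315, 'T': array([[ 9.99997557e-01,  1.17856255e-03, -1.87027944e-03,
         5.74478348e+02],
       [ 6.08545583e-04, -9.60105465e-01, -2.79637490e-01,
         7.01015595e+01],
       [-2.12523579e-03,  2.79635668e-01, -9.60103836e-01,
         3.73010568e+02],
       [ 0.00000000e+00,  0.00000000e+00,  0.00000000e+00,
         1.00000000e+00]])}
```

View pics/scene0.png

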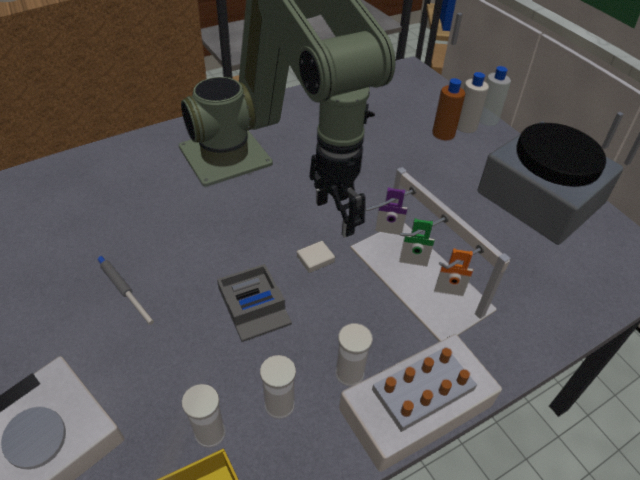

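View pics/side0.png

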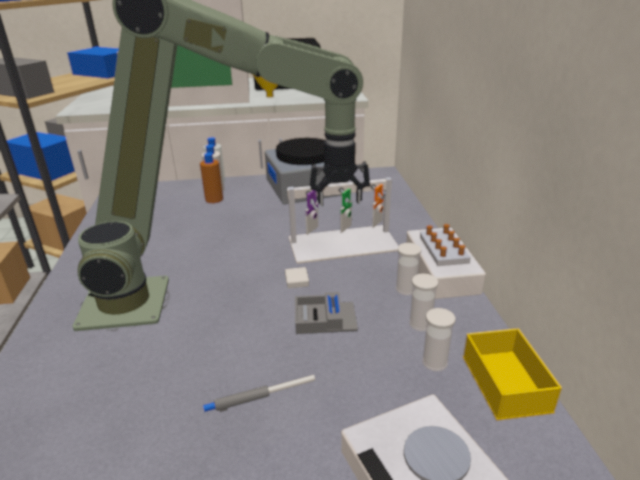

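View pics/wrist0.png

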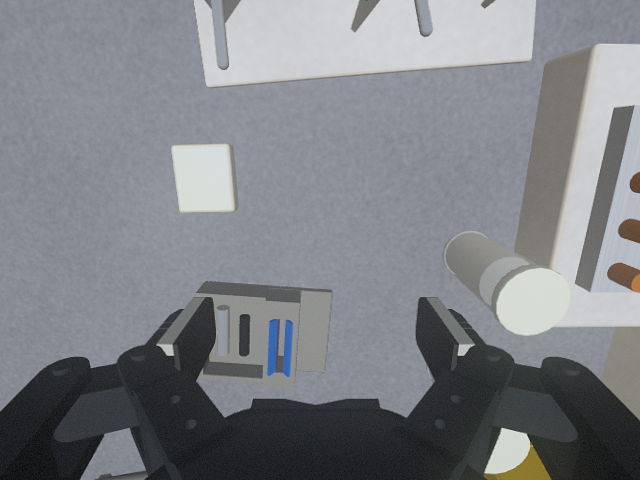

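The scene picture shows purple at about (395,200), on the peg nearest the robot. Green is in the middle at (420,238), amber is outermost at (458,268), and the caddy is at about (254,300). The wrist view shows the blue lips at about (280,345). Next I'll enlarge these areas.

```bash
cat > h.py <<'E'
import numpy as np, cv2
from plant import sensors, grab_frame, camera_info
def proj(info,P):
    T=np.array(info["T"]);K=info["camera_matrix"]
    P=np.atleast_2d(P); c=(P-T[:3,3])@T[:3,:3]
    s=c[:,:2]/c[:,2:]; r2=(s**2).sum(1,keepdims=True)
    s=s*(1+info["k1"]*r2)
    return s*[K[0,0],K[1,1]]+[K[0,2],K[1,2]]
def ray(info,uv):
    K=info["camera_matrix"];T=np.array(info["T"])
    d=(np.array(uv,float)-[K[0,2],K[1,2]])/[K[0,0],K[1,1]]
    s=d.copy()
    for _ in range(20): s=d/(1+info["k1"]*(s@s))
    v=T[:3,:3]@np.r_[s,1]
    return T[:3,3],v/np.linalg.norm(v)
def atz(info,uv,z):
    o,v=ray(info,uv); return o+v*(z-o[2])/v[2]
def tri(l):
    A=np.zeros((3,3));b=np.zeros(3);R=[]
    for info,uv in l:
        o,v=ray(info,uv);M=np.eye(3)-np.outer(v,v);A+=M;b+=M@o
    p=np.linalg.solve(A,b)
    for info,uv in l: R.append(proj(info,p)[0]-uv)
    return p,R
def crop(src,out,x0,y0,x1,y1,k):
    im=src if not isinstance(src,str) else cv2.imread(src)
    c=cv2.resize(im[y0:y1,x0:x1],None,fx=k,fy=k,interpolation=cv2.INTER_CUBIC)
    for x in range((x0//10+1)*10,x1,10):
        cv2.line(c,((x-x0)*k,0),((x-x0)*k,8 if x%50 else 16),(0,0,255),1)
        if x%20==0: cv2.putText(c,str(x),((x-x0)*k-10,26),0,.4,(0,0,255),1)
    for y in range((y0//10+1)*10,y1,10):
        cv2.line(c,(0,(y-y0)*k),(8,(y-y0)*k),(0,0,255),1)
        if y%20==0: cv2.putText(c,str(y),(10,(y-y0)*k+4),0,.4,(0,0,255),1)
    cv2.imwrite(out,c)
E
python3 - <<'E'
from h import *
crop("pics/scene0.png","pics/s1.png",345,160,515,340,4 and 3+0 or 3)
crop("pics/scene0.png","pics/s1.png",340,160,520,310,4)
crop("pics/scene0.png","pics/s2.png",205,235,345,345,5)
crop("pics/side0.png","pics/d1.png",270,165,410,275,5)
crop("pics/wrist0.png","pics/w1.png",180,270,340,390,5)
E
```

```text
(no output)
```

View pics/s1.png

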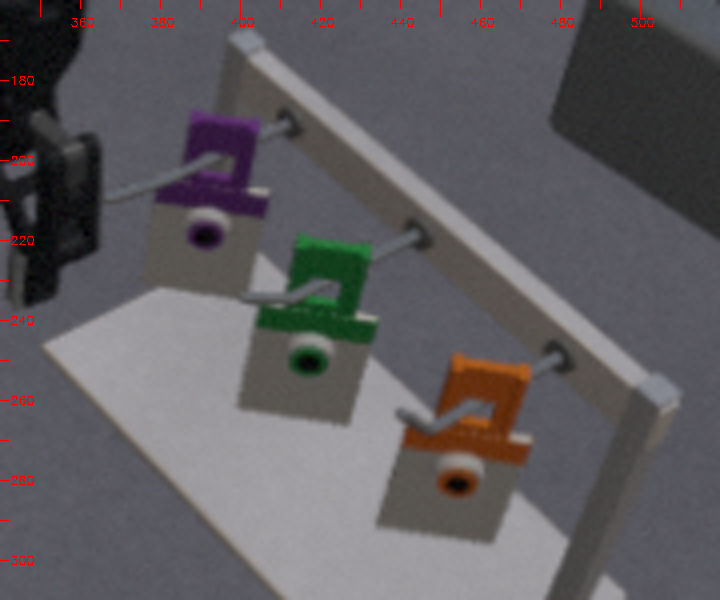

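View pics/d1.png

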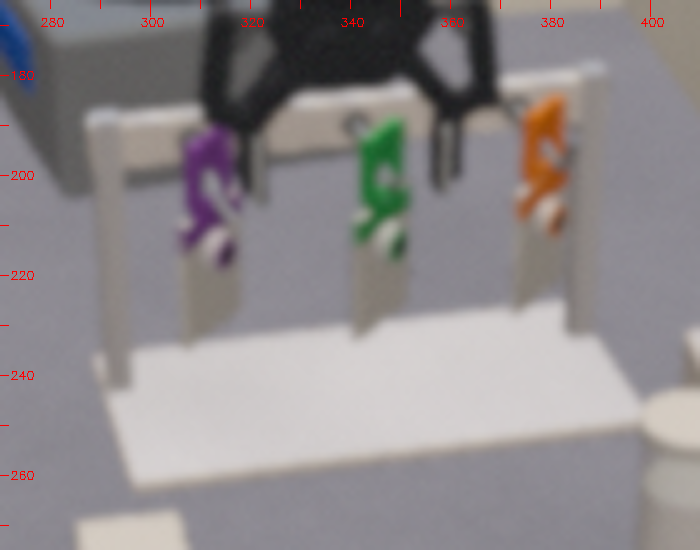

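View pics/s2.png

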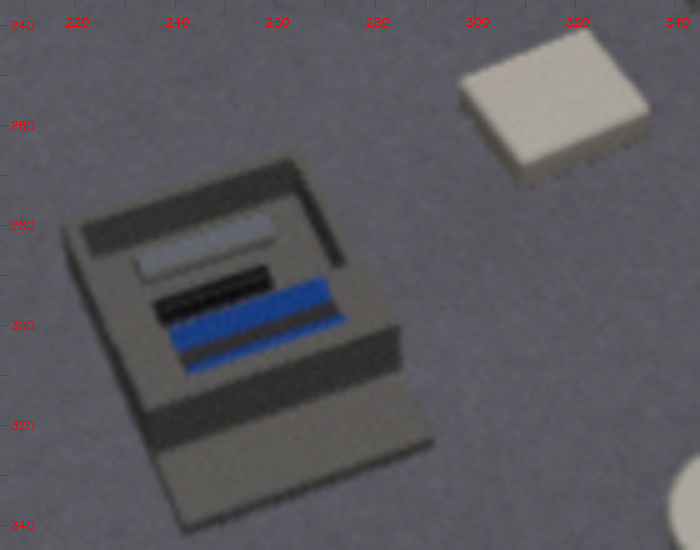

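View pics/w1.png

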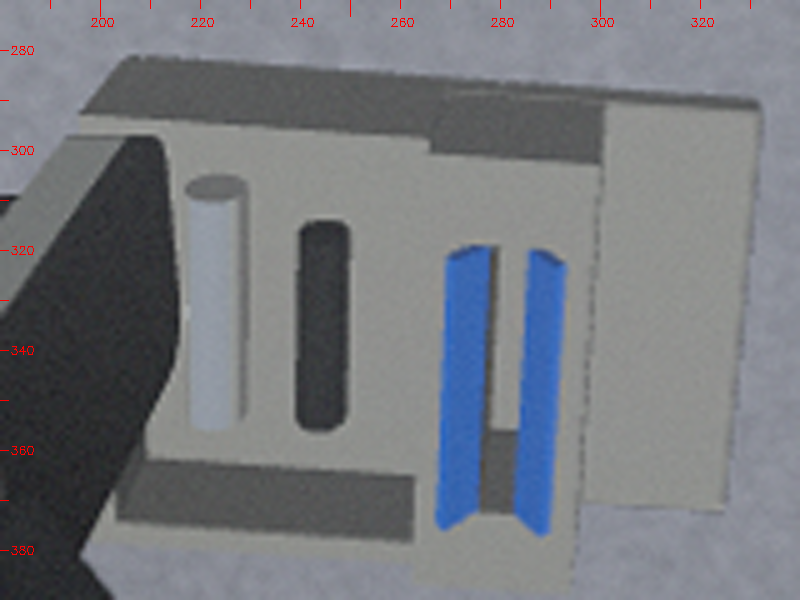

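Run:
```python
from h import *
import pickle
I={n:camera_info(n) for n in("scene","side","wrist")}
pickle.dump(I["wrist"],open("w0.pkl","wb"))
np.set_printoptions(precision=1,suppress=True)
for n,uv,z in [("wrist",(279,320),42),("wrist",(285.5,320),42),("wrist",(276,372),42),("wrist",(283,372),42),
 ("wrist",(300,303),42),("wrist",(295,388),42),("wrist",(208,86),10),("wrist",(531,61),10),("scene",(351,246),10),("side",(297,262),10),("side",(398,250),10),
 ("scene",(243,299),42),("scene",(284,300),42),("scene",(235,317),42)]:
    print(n,uv,z,atz(I[n],uv,z))
for nm,a,b in [("purple peg root",(411,190.5),(308,192)),("green root",(443,218),(341,190)),("amber root",(478,249),(374,186)),
  ("purple tab top mid",(395.5,189),(312,191)),("green top",(424,220.5),(349.5,190)),("amber top",(463,250.5),(380,185)),
  ("purple low mid", (383,231),(312,231)),("green low mid",(414,263.5),(346,230)),("amber low mid",(449,293.5),(377,225.5))]:
    p,R=tri([(I["scene"],a),(I["side"],b)]); print(nm,p,R)
```

```text
wrist (279, 320) 42 [ 534.7 -116.    42. ]
wrist (285.5, 320) 42 [ 541.8 -116.    42. ]
wrist (276, 372) 42 [ 529.3 -182.5   42. ]
wrist (283, 372) 42 [ 537.3 -182.4   42. ]
wrist (300, 303) 42 [557.8 -95.6  42. ]
wrist (295, 388) 42 [ 550.6 -204.3   42. ]
wrist (208, 86) 10 [468.4 122.7  10. ]
wrist (531, 61) 10 [783. 146.  10.]
scene (351, 246) 10 [469.7 122.4  10. ]
side (297, 262) 10 [468.8 114.7  10. ]
side (398, 250) 10 [776.5 135.   10. ]
scene (243, 299) 42 [ 516.7 -170.3   42. ]
scene (284, 300) 42 [558.3 -97.3  42. ]
scene (235, 317) 42 [ 550.4 -203.    42. ]
purple peg root [519.  227.  178.2] [array([ 0.1, -0.5]), array([0.2, 0.3])]
green root [617.8 234.9 175.7] [array([-0.1,  0.4]), array([-0.2, -0.2])]
amber root [719.5 239.  179.1] [array([-0. ,  0.2]), array([-0.1, -0.1])]
purple tab top mid [525.  177.8 204. ] [array([-0. ,  0.4]), array([-0.2, -0.2])]
green top [630.1 169.9 205. ] [array([-0.2,  1.7]), array([-0.7, -1. ])]
amber top [724.7 189.1 203.8] [array([-0.1,  0.8]), array([-0.3, -0.4])]
purple low mid [520.  167.7  81.3] [array([-0.1,  0.6]), array([-0.3, -0.4])]
green low mid [623.3 178.6  70.3] [array([-0.1,  0.9]), array([-0.4, -0.5])]
amber low mid [722.  194.9  68.6] [array([-0.1,  0.9]), array([-0.4, -0.4])]
```

Emit:
{"api": "send_rows", "payload": {
  "series": [
    [1, -0.005, 0, -0.03, 0, 0, 0],
    [1, -0.005, 0, -0.03, 0, 0, 0],
    [1, -0.005, 0, -0.03, 0, 0, 0],
    [1, -0.005, 0, -0.03, 0, 0, 0],
    [1, -0.005, 0, -0.02, 0, 0, 0],
    [1, 0, 0, 0, 0, 0, 0],
    [1, 0, 0, 0, 0, 0, 0]
  ]
}}

```text
time: 0.73
ee_pos: [548.2, -143.9, 227.7]
orientation: [[1.0, -0.006, -0.004], [0.004, 0.002, 1.0], [-0.006, -1.0, 0.002]]
wrist_force: [0.6, 1.5, 0.1]
width: 1.0
```

Run:
```python
from h import *
import pickle
s=sensors.observe();print(s["ee_pos"],s["wrist_force"],s["time"])
i=camera_info("wrist");pickle.dump(i,open("w1.pkl","wb"))
for n in("wrist","scene","side"):
    im=cv2.cvtColor(grab_frame(n),cv2.COLOR_RGB2BGR);cv2.imwrite(f"pics/{n}1.png",im)
crop("pics/scene1.png","pics/s3.png",340,160,520,310,4)
crop("pics/side1.png","pics/d3.png",270,165,410,275,5)
```

```text
[ 548.17003861 -143.93336612  227.67754323] [0.61882191 1.49648996 0.08064802] 0.7333
```

View pics/wrist1.png

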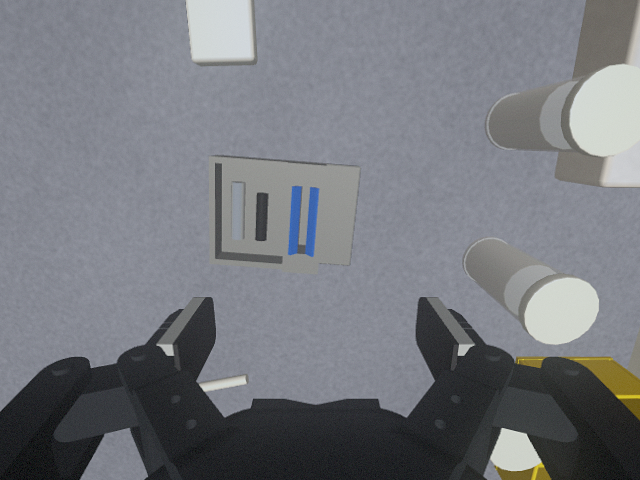

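View pics/s3.png

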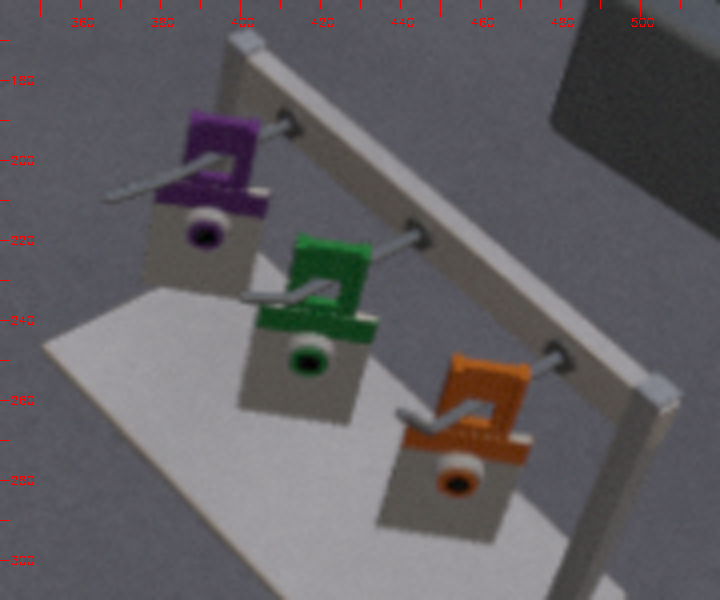

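View pics/d3.png

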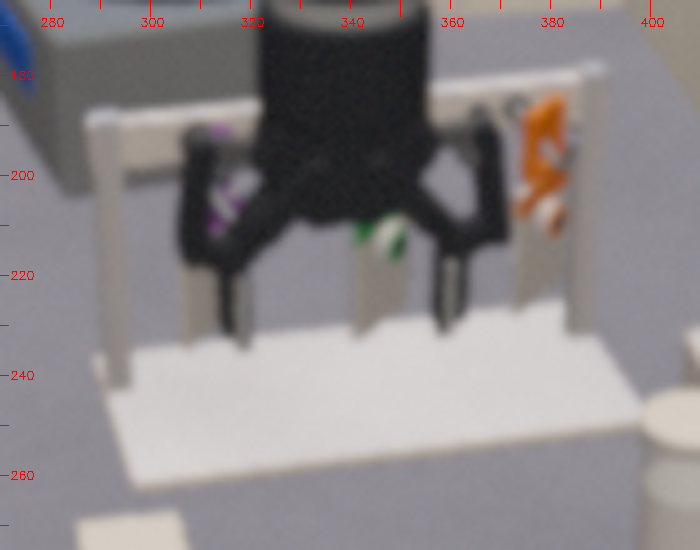

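Run:
```python
from h import *
import pickle
np.set_printoptions(precision=1,suppress=True)
sc=camera_info("scene");w0=pickle.load(open("w0.pkl","rb"))
g=atz(sc,(412.5,235),175);a=atz(sc,(447,267.5),175);print("bends",g,a)
th=np.arctan2(146-122.7,783-468.4);print(np.degrees(th))
out=np.array([np.sin(th),-np.cos(th),0]);ya=np.array([-np.cos(th),-np.sin(th),0])
for nm,b in(("g",g),("a",a+100*ya)):
    print(nm,"origin est",b-97*out)
for uv in((443,218),(411,190.5),(478,249)): print("root",atz(sc,uv,175))
M=(g+a+100*ya)/2-97*out; M[2]=0
pb=M+100*ya+97*out+[0,0,175]; print("purple bend",pb,proj(sc,pb))
for ang in range(8,30,4):
    e=pb+36*(np.cos(np.radians(ang))*out+np.sin(np.radians(ang))*np.array([0,0,1])); print(ang,proj(sc,e))
for d in (56,60,65,70,74):
    h=M+100*ya+d*out; tops=[h+ya*s*18+[0,0,199.5] for s in(1,-1)];low=[h+ya*s*30+[0,0,74.5] for s in(1,-1)]
    print(d,proj(sc,tops+low).round(1).tolist())
crop("pics/wrist1.png","pics/w3.png",200,145,370,280,4)
crop("pics/scene1.png","pics/s4.png",360,175,430,245,8)
```

```text
bends [626.2 151.7 175. ] [724.9 158.8 175. ]
4.235723951134635
g origin est [619.1 248.5 175. ]
a origin est [618.  248.1 175. ]
root [616.4 236.4 175. ]
root [517.5 228.6 175. ]
root [716.7 243.  175. ]
purple bend [526.  144.2 175. ] [[380.5 205.3]]
8 [[367.1 209.8]]
12 [[367.3 208.8]]
16 [[367.7 207.8]]
20 [[368.1 206.8]]
24 [[368.6 205.8]]
28 [[369.2 204.7]]
56 [[391.9, 184.6], [403.1, 194.4], [381.3, 224.0], [398.3, 240.3]]
60 [[390.4, 185.2], [401.6, 195.1], [379.9, 224.7], [396.9, 241.0]]
65 [[388.6, 186.0], [399.7, 195.9], [378.2, 225.5], [395.1, 241.9]]
70 [[386.7, 186.9], [397.8, 196.8], [376.5, 226.3], [393.4, 242.8]]
74 [[385.2, 187.5], [396.3, 197.5], [375.1, 227.0], [392.0, 243.5]]
```

View pics/w3.png

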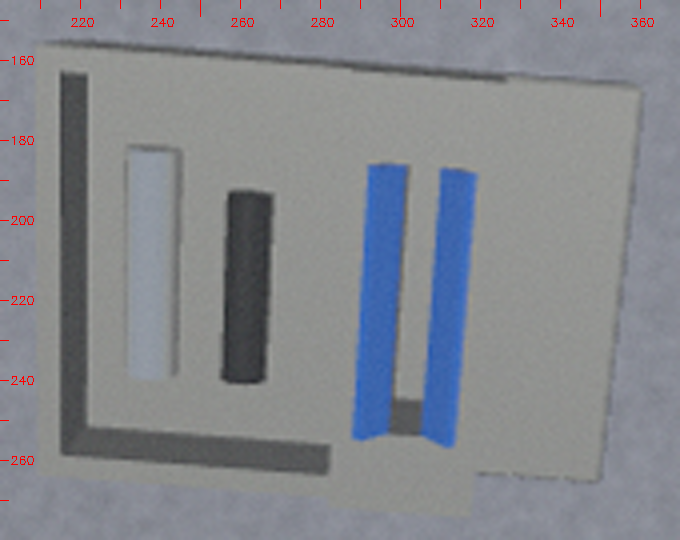

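View pics/s4.png

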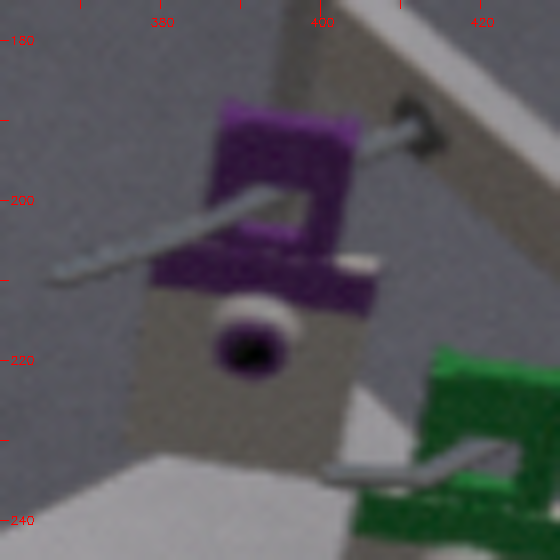

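Run:
```python
from h import *
import pickle
np.set_printoptions(precision=1,suppress=True)
sc=camera_info("scene");w1=pickle.load(open("w1.pkl","rb"))
for nm,l,z in [("ptop front corners?",[(388,188.5),(404.5,190.8)],199.5),("pshoulder",[(379,209.8),(406,213.5)],154.5),("low",[(376,230.5),(402,234)],74.5),
 ("gtop",[(414.3,220),(432,222)],199.5),("atop",[(453,250),(472.5,252.5)],199.5)]:
    p=[atz(sc,u,z) for u in l]; d=p[1]-p[0]; print(nm,*p,(p[0]+p[1])/2,np.linalg.norm(d),np.degrees(np.arctan2(d[1],d[0])))
# slot from w1
for l,z in [([(302,186.5),(310.5,187),(297,252),(305,253)],49),([(302,186.5),(310.5,187),(297,252),(305,253)],42),([(292,186),(319,188),(288,255),(313,257)],49),([(318,273),(282,271)],42),([(326.5,164.5)],42)]:
    p=np.array([atz(w1,u,z) for u in l]); print(z,p.tolist(),p.mean(0))
```

```text
ptop front corners? [511.5 169.2 199.5] [533.2 195.6 199.5] [522.3 182.4 199.5] 34.08539929135169 50.577926676409405
pshoulder [518.6 148.2 154.5] [554.3 192.3 154.5] [536.4 170.2 154.5] 56.75163936972231 51.031517808058865
low [504.6 160.6  74.5] [540.8 206.   74.5] [522.7 183.3  74.5] 58.11161745570088 51.44274120641844
gtop [612.4 161.5 199.5] [633.1 189.1 199.5] [622.7 175.3 199.5] 34.502917454242066 53.18395380423765
atop [710.7 178.1 199.5] [733.  206.8 199.5] [721.9 192.4 199.5] 36.36619427201258 52.129855900481466
49 [[534.163114887476, -114.22002342353642, 49.0], [542.1285141294208, -114.64681728375444, 49.0], [528.8098874678587, -178.75645311558083, 49.0], [536.7212816905743, -179.74573262074546, 49.0]] [ 535.5 -146.8   49. ]
42 [[533.8534254716392, -115.09479903448351, 42.0], [541.9923942512836, -115.53089291981779, 42.0], [528.3835488822563, -181.03750579139262, 42.0], [536.4673358496525, -182.0483421302013, 42.0]] [ 535.2 -148.4   42. ]
49 [[524.7948249159033, -113.79907713205833, 49.0], [550.1009652573051, -115.5401752567305, 49.0], [519.8448780130269, -181.94282460414513, 49.0], [544.6513476900035, -183.87361962989792, 49.0]] [ 534.8 -148.8   49. ]
42 [[549.7596655389631, -203.61216720665078, 42.0], [512.7394643460464, -201.67040296515393, 42.0]] [ 531.2 -202.6   42. ]
42 [[557.0294112748486, -94.35880610466994, 42.0]] [557.  -94.4  42. ]
```

The wrist view shows the caddy slot at about (304,220), running close to world y and centred near (535,-148). The scene crops show the purple card turned about 47° on its wire, with a width direction near 51°. Its peg tip is gentle and ends at (366,210). I'll hover over the card with the jaws turned to match.

Emit:
{"api": "send_rows", "payload": {
  "series": [
    [1, -0.003, -0.006, 0.04, 0, 0, 0],
    [1, -0.003, -0.006, 0.04, 0, 0, 0],
    [1, -0.003, -0.006, 0.04, 0, 0, 0],
    [1, -0.003, -0.006, 0.04, 0, 0, 0],
    [1, -0.003, -0.006, 0.04, 0, 0, 0],
    [1, -0.003, -0.006, 0.04, 0, 0, 0],
    [1, -0.003, -0.006, 0.03, 0, 0, 0],
    [1, 0, 0, 0, 0, 0, 0]
  ]
}}

```text
time: 1.55
ee_pos: [524.7, 142.3, 270.6]
orientation: [[1.0, -0.005, -0.012], [0.012, 0.006, 1.0], [-0.005, -1.0, 0.006]]
wrist_force: [0.0, 0.8, 0.1]
width: 0.995
```

Emit:
{"api": "send_rows", "payload": {
  "series": [
    [1, 0, 0, 0, 0, -0.12, 0],
    [1, 0, 0, 0, 0, -0.12, 0],
    [1, 0, 0, 0, 0, -0.12, 0],
    [1, 0, 0, 0, 0, -0.12, 0],
    [1, 0, 0, 0, 0, -0.12, 0],
    [1, 0, 0, 0, 0, -0.12, 0],
    [1, 0, 0, 0, 0, -0.12, 0],
    [1, 0, 0, 0, 0, -0.05, 0]
  ]
}}

```text
time: 2.22
ee_pos: [521.1, 152.9, 270.5]
orientation: [[0.586, -0.005, -0.81], [0.81, 0.007, 0.586], [0.002, -1.0, 0.008]]
wrist_force: [0.2, -0.0, -0.2]
width: 0.997
```

Run:
```python
from h import *
import pickle
np.set_printoptions(precision=3,suppress=True)
s=sensors.observe();print(s["ee_pos"],s["wrist_force"],s["time"],s["orientation"])
i=camera_info("wrist");pickle.dump(i,open("w2.pkl","wb"))
cv2.imwrite(f"pics/wrist2.png",cv2.cvtColor(grab_frame("wrist"),cv2.COLOR_RGB2BGR))
```

```text
[521.13  152.904 270.524] [ 0.221 -0.042 -0.214] 2.2167 [[ 0.586 -0.005 -0.81 ]
 [ 0.81   0.007  0.586]
 [ 0.002 -1.     0.008]]
```

View pics/wrist2.png

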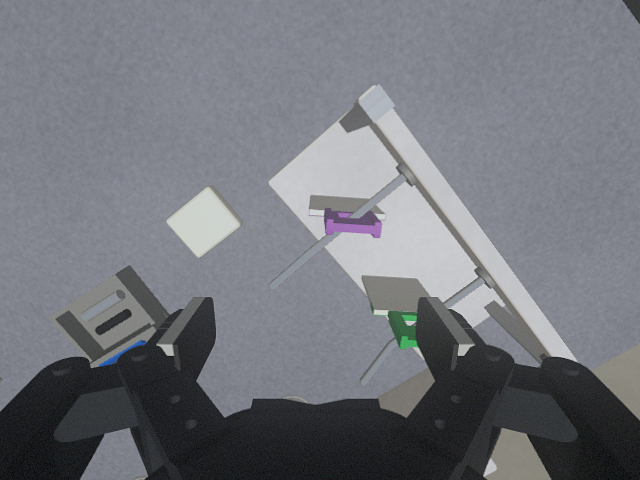

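Run:
```python
from h import *
crop("pics/wrist2.png","pics/w4.png",260,150,420,270,5)
```

```text
(no output)
```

View pics/w4.png

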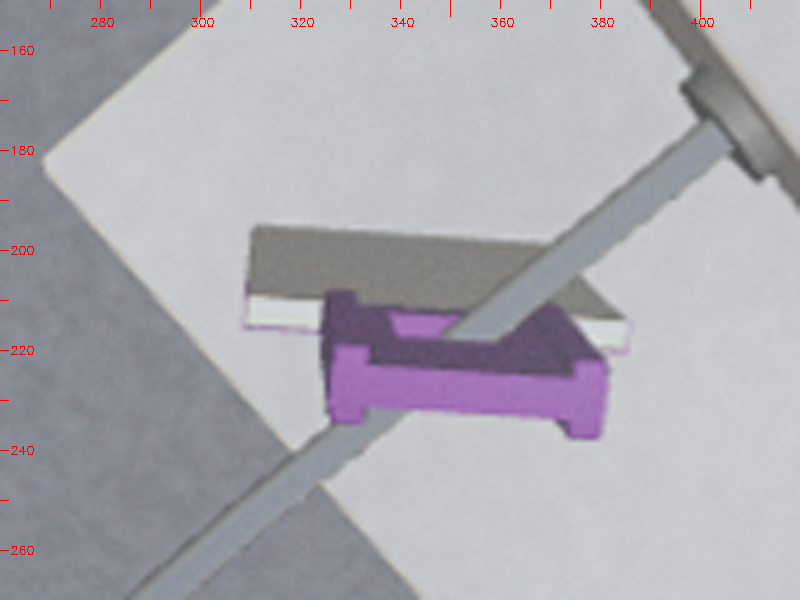

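Run:
```python
from h import *
import pickle
np.set_printoptions(precision=1,suppress=True)
w=pickle.load(open("w2.pkl","rb"))
for z in (199.5,202):
    p=np.array([atz(w,u,z) for u in[(326.5,219),(381,222),(327,234.5),(380.2,237.5)]])
    d1=p[1]-p[0];d2=p[3]-p[2];print(z,p.mean(0),[ (np.linalg.norm(d),np.degrees(np.arctan2(d[1],d[0]))) for d in(d1,d2)],np.linalg.norm(p[2]-p[0]))
a=atz(w,(403,176),175);b=atz(w,(330,237),175);c=atz(w,(300,262),175);d=b-a
print("peg",a,b,c,np.degrees(np.arctan2(d[1],d[0])),np.degrees(np.arctan2(*(c-b)[[1,0]])))
u=d/np.linalg.norm(d)
q=atz(w,(372,201),175); print("at card pegline",a+u*((p.mean(0)-a)@u))
print("peg end",atz(w,(272,287),183))
for nm,uv in(("base corner",(268.5,182)),("root flange",(399,169))): print(nm,atz(w,uv,10 if 'base' in nm else 175))
```

```text
199.5 [521.  182.6 199.5] [(np.float64(35.06494902289644), np.float64(50.91193374102193)), (np.float64(34.669575672950835), np.float64(50.777738753919756))] 10.25976581794315
202 [520.3 182.8 202. ] [(np.float64(34.65538523323969), np.float64(50.91193374102195)), (np.float64(34.264629902485424), np.float64(50.777738753919856))] 10.13993023607356
peg [516.7 229.9 175. ] [522.8 163.9 175. ] [525.4 135.  175. ] -84.7260691924933 -84.79691797402126
at card pegline [521.1 182.8 175. ]
peg end [526.9 108.8 183. ]
base corner [466.6 124.2  10. ]
root flange [511.1 230.2 175. ]
```

Emit:
{"api": "send_rows", "payload": {
  "series": [
    [1, 0.012, 0.02, 0.009, 0, 0, 0],
    [1, 0.012, 0.02, 0.0085, 0, 0, 0],
    [1, 0, 0, 0, 0, 0.057, 0],
    [1, 0, 0, 0, 0, 0, 0],
    [1, 0, 0, 0, 0, 0, 0]
  ]
}}

```text
time: 2.68
ee_pos: [520.1, 186.2, 229.6]
orientation: [[0.634, -0.004, -0.774], [0.774, 0.007, 0.634], [0.003, -1.0, 0.007]]
wrist_force: [-0.2, -0.4, -0.2]
width: 1.005
```

```bash
cat > look.py <<'E'
from h import *
import sys,pickle
np.set_printoptions(precision=4,suppress=True)
s=sensors.observe();R=s["orientation"];print(s["ee_pos"],s["wrist_force"],s["time"],"yaw",np.degrees(np.arctan2(R[1,0],R[0,0])),R[:,1],s["width"])
if len(sys.argv)>2:
    t=sys.argv[1];n=sys.argv[2]
    i=camera_info(n);pickle.dump(i,open(f"{n}{t}.pkl","wb"))
    im=cv2.cvtColor(grab_frame(n),cv2.COLOR_RGB2BGR);cv2.imwrite(f"pics/{n}{t}.png",im)
    if len(sys.argv)>3:
        a=list(map(int,sys.argv[3:8]));crop(im,f"pics/{n}{t}c.png",*a)
E
python3 look.py 5 wrist
```

```text
[520.1114 186.1784 229.6474] [-0.2117 -0.433  -0.2444] 2.6833 yaw 50.67335387340551 [-0.0036  0.007  -1.    ] 1.004865234477056
```

View pics/wrist5.png

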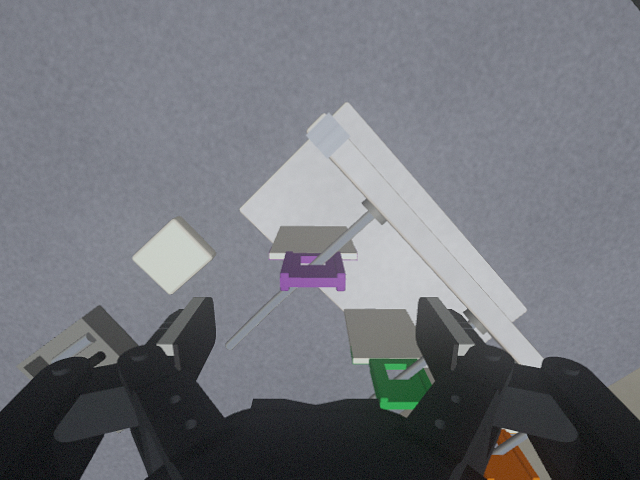

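Run:
```python
from h import *
import pickle
np.set_printoptions(precision=1,suppress=True)
crop("pics/wrist5.png","pics/w6.png",220,190,400,310,4)
```

```text
(no output)
```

View pics/w6.png

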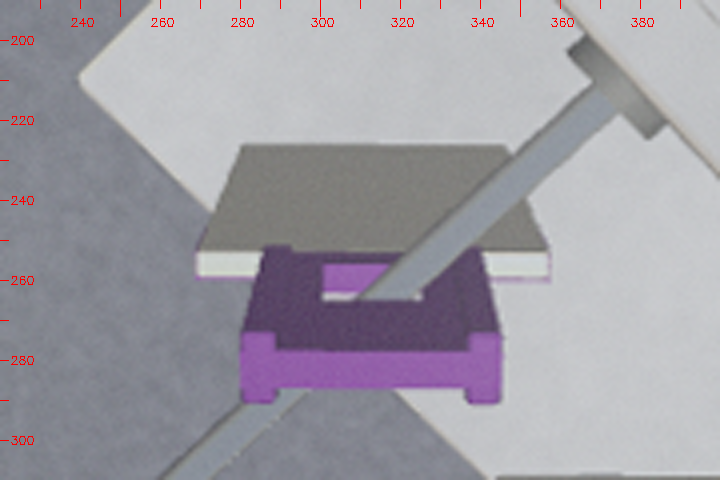

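Run:
```python
from h import *
import pickle
np.set_printoptions(precision=2,suppress=True)
w=pickle.load(open("wrist5.pkl","rb"))
p=np.array([atz(w,u,199.5) for u in[(280,273),(345,273),(280,290.5),(345,290.5)]])
c=p.mean(0);d=p[1]-p[0];print(c,np.linalg.norm(d),np.degrees(np.arctan2(d[1],d[0])),np.linalg.norm(p[2]-p[0]))
R=np.array([[0.634,-0.004,-0.774],[0.774,.007,.634],[.003,-1,.007]])
for z in (165,):print(R.T@(np.r_[c[:2],z]-[520.1,186.2,229.6]))
```

```text
[520.73 182.71 199.5 ] 35.19293599237419 50.65426031042962 10.278549983166313
[-2.5  64.57 -3.15]
```

Emit:
{"api": "send_rows", "payload": {
  "series": [
    [1, -0.0025, 0.01, -0.003, 0, 0, 0],
    [1, 0, 0.02, 0, 0, 0, 0],
    [1, 0, 0.02, 0, 0, 0, 0],
    [1, 0, 0.013, 0, 0, 0, 0],
    [1, 0, 0, 0, 0, 0, 0],
    [1, 0, 0, 0, 0, 0, 0]
  ]
}}

```text
time: 3.23
ee_pos: [522.9, 180.7, 165.9]
orientation: [[0.633, 0.004, -0.774], [0.774, 0.008, 0.633], [0.009, -1.0, 0.002]]
wrist_force: [0.4, 0.2, 0.8]
width: 0.998
```

```bash
python3 look.py 7 wrist; python3 look.py 7 scene 340 140 500 260 5
```

```text
[522.9405 180.7312 165.9493] [0.4108 0.2057 0.7863] 3.2333 yaw 50.72799612181566 [ 0.0043  0.0085 -1.    ] 0.9981007503687545
[522.8704 180.6807 166.0058] [ 0.0329 -0.271   0.1308] 3.2833 yaw 50.726407711479624 [ 0.0041  0.0083 -1.    ] 1.001914580264292
```

View pics/wrist7.png

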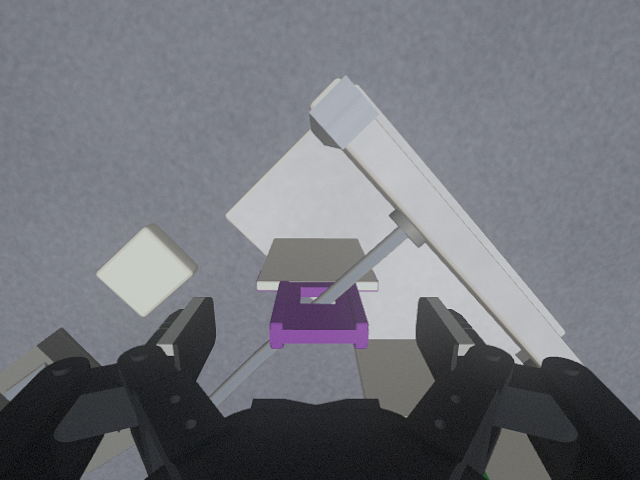

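View pics/scene7c.png

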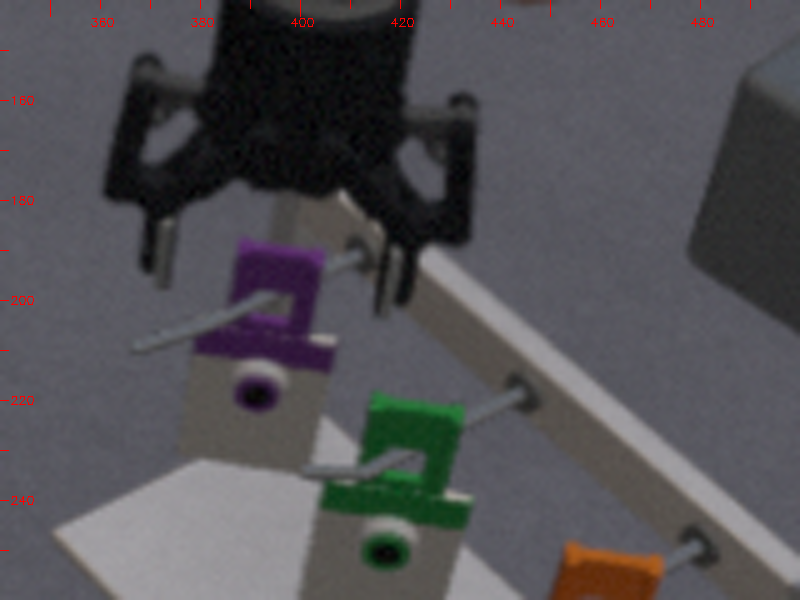

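The open fingers straddle the purple tab at wrist (319,338), against a finger mid-line of about 316. The scene crop shows nothing touching. I'll nudge to centre and half-close.

Emit:
{"api": "send_rows", "payload": {
  "series": [
    [0.6, 0.0008, 0.001, 0.0028, 0, 0, 0],
    [0.2, 0, 0, 0, 0, 0, 0],
    [0.1, 0, 0, 0, 0, 0, 0],
    [0.1, 0, 0, 0, 0, 0, 0],
    [0.1, 0, 0, 0, 0, 0, 0]
  ],
  "grip_force": 20
}}

```text
time: 3.75
ee_pos: [523.5, 184.1, 169.2]
orientation: [[0.633, 0.012, -0.774], [0.774, 0.011, 0.633], [0.016, -1.0, -0.003]]
wrist_force: [-0.3, 0.1, -0.2]
width: 0.552
```

```bash
python3 look.py 8 wrist 170 240 470 440 2
```

```text
[523.4519 184.0527 169.1886] [-0.3466  0.088  -0.2346] 3.75 yaw 50.73563310883693 [ 0.0124  0.0111 -0.9999] 0.5521236851714645
```

View pics/wrist8c.png

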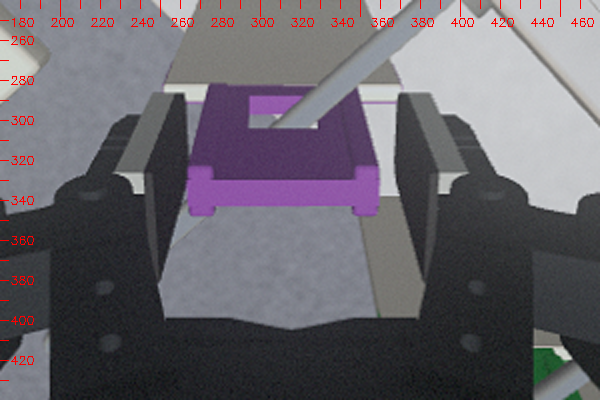

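```bash
cat > go.py <<'E'
# usage: go.py x y z yawdeg -> shift (mm) and turn (rad) in tool axes
from h import *
import sys
from scipy.spatial.transform import Rotation as Ro
np.set_printoptions(precision=4,suppress=True)
a=list(map(float,sys.argv[1:5]))
s=sensors.observe();R=s["orientation"];p=s["ee_pos"];c,n=np.cos(np.radians(a[3])),np.sin(np.radians(a[3]))
D=np.array([[c,0,-n],[n,0,c],[0,-1,0]])
print("t",s["time"],"p",p,"yaw",np.degrees(np.arctan2(R[1,0],R[0,0])),"ty",R[:,1],"F",s["wrist_force"],"M",s["ft_torque"],"w",s["width"])
print("shift",R.T@(np.array(a[:3])-p),"rot",Ro.from_matrix(R.T@D).as_rotvec())
E
python3 go.py 520.9 182.7 164 50.7
```

```text
t 3.8 p [523.4931 184.0638 169.2091] yaw 50.73731494847082 ty [ 0.0125  0.0111 -0.9999] F [-0.8368 -0.0311 -0.3748] M [ 0.0671 -0.0274 -0.0556] w 0.5485907296354086
shift [-2.7826  5.1609  1.1582] rot [0.0026 0.0006 0.0165]
```

Emit:
{"api": "send_rows", "payload": {
  "series": [
    [0.1, -0.0028, 0.005, 0.0012, 0.0026, 0, 0.0165]
  ]
}}

```text
time: 3.88
ee_pos: [521.4, 182.8, 165.1]
orientation: [[0.633, 0.002, -0.774], [0.774, 0.0, 0.633], [0.002, -1.0, -0.001]]
wrist_force: [0.8, -0.3, 0.2]
width: 0.548
```

```bash
python3 go.py 520.9 182.7 164 50.7;python3 look.py 9 wrist 170 240 470 440 2;python3 go.py 520.9 182.7 164 50.7
```

```text
t 3.8833 p [521.3601 182.7513 165.1064] yaw 50.72279558649161 ty [ 0.002   0.0003 -1.    ] F [ 0.8404 -0.3476  0.1798] M [-0.0397 -0.0172  0.0034] w 0.5476161928730321
shift [-0.3327  1.1055  0.3251] rot [0.0013 0.0004 0.0015]
[521.3601 182.7513 165.1064] [ 0.8404 -0.3476  0.1798] 3.8833 yaw 50.72279558649161 [ 0.002   0.0003 -1.    ] 0.5476161928730321
t 3.9333 p [520.3448 182.543  163.5003] yaw 50.73149521545965 ty [-0.0018 -0.0013 -1.    ] F [-0.3572  0.5063 -1.1831] M [-0.013  -0.0182  0.0073] w 0.5506299853893097
shift [ 0.4719 -0.5009 -0.3301] rot [-0.0006  0.0005 -0.0021]
```

View pics/wrist9c.png

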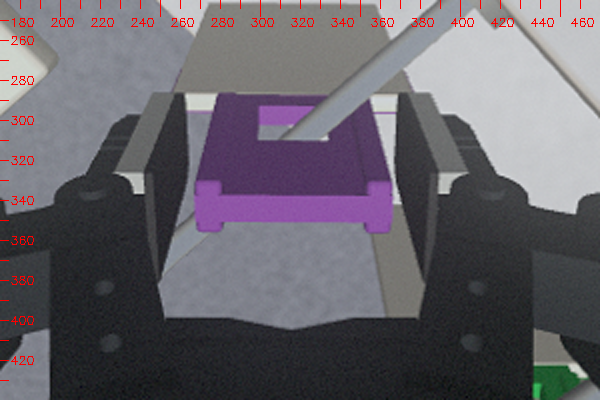

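Emit:
{"api": "send_rows", "payload": {
  "series": [
    [-0.1, 0.0004, -0.0005, 0, 0, 0, -0.002],
    [-0.3, 0, 0, 0, 0, 0, 0],
    [-0.5, 0, 0, 0, 0, 0, 0]
  ],
  "grip_force": 20
}}

```text
time: 4.18
ee_pos: [520.3, 182.9, 163.4]
orientation: [[0.633, -0.002, -0.775], [0.775, -0.001, 0.633], [-0.002, -1.0, 0.001]]
wrist_force: [-0.7, 0.4, 0.0]
width: 0.417
```

```bash
python3 go.py 520.9 182.7 164 50.7
```

```text
t 4.1833 p [520.2766 182.8693 163.3594] yaw 50.76087080264154 ty [-0.0021 -0.0005 -1.    ] F [-0.6557  0.3763  0.0404] M [-0.0574  0.0393 -0.0098] w 0.4170711503680951
shift [ 0.2621 -0.6418 -0.5891] rot [-0.0013  0.0011 -0.0018]
```

Emit:
{"api": "send_rows", "payload": {
  "series": [
    [-1, 0, 0, 0, 0, 0, 0],
    [-1, 0, 0, 0, 0, 0, 0]
  ],
  "grip_force": 35
}}

```text
time: 4.35
ee_pos: [520.2, 182.8, 163.5]
orientation: [[0.633, -0.002, -0.774], [0.774, -0.001, 0.633], [-0.002, -1.0, 0.001]]
wrist_force: [-0.4, -0.0, 0.4]
width: 0.41
```

```bash
python3 look.py 10 wrist 170 240 470 440 2; python3 look.py 10 scene 340 140 500 260 5;python3 go.py 520.9 182.7 164 50.7
```

```text
[520.2445 182.8313 163.4805] [-0.3648 -0.0122  0.4395] 4.35 yaw 50.75332743743931 [-0.0022 -0.0006 -1.    ] 0.4099139395804216
[520.2332 182.8233 163.4647] [-1.09    0.7666  0.93  ] 4.4 yaw 50.757064129495916 [-0.0023 -0.0006 -1.    ] 0.41312121560986076
t 4.45 p [520.2343 182.8386 163.4437] yaw 50.75559620829454 ty [-0.0022 -0.0006 -1.    ] F [-0.1388  0.3805  0.0829] M [ 0.0238  0.0732 -0.016 ] w 0.41519420857369066
shift [ 0.3128 -0.5577 -0.6025] rot [-0.0014  0.001  -0.0019]
```

View pics/wrist10c.png

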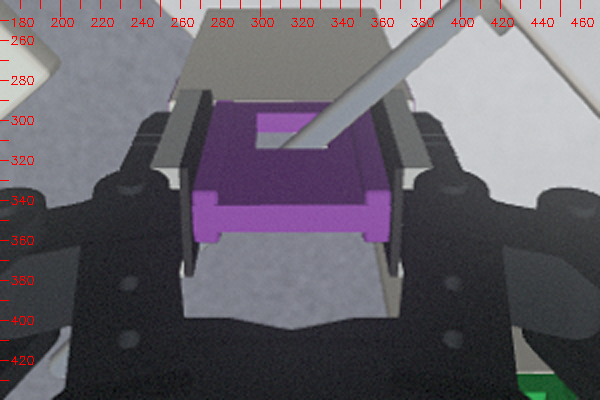

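View pics/scene10c.png

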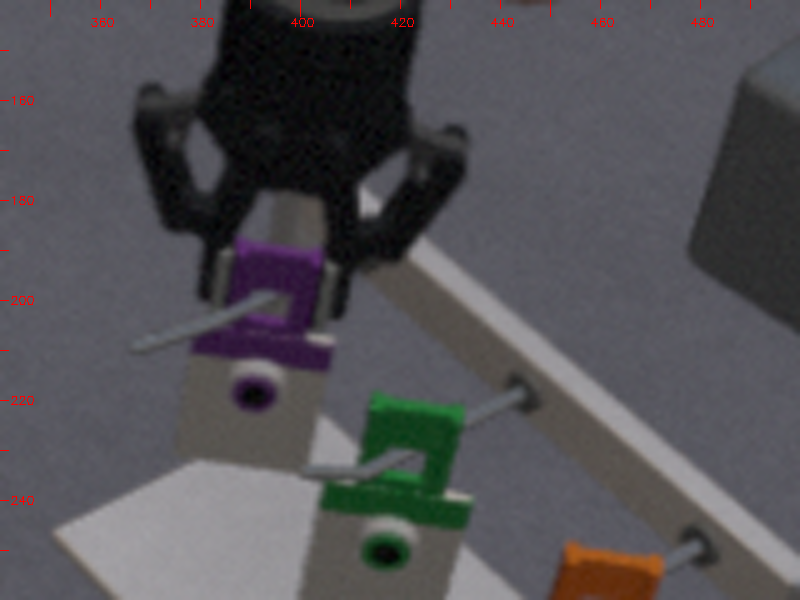

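Emit:
{"api": "send_rows", "payload": {
  "series": [
    [-1, 0, -0.002, 0, 0, 0, 0],
    [-1, 0, -0.003, 0, 0, 0, 0],
    [-1, 0, 0, 0, 0, 0, 0],
    [-1, 0, 0, 0, 0, 0, 0]
  ]
}}

```text
time: 4.78
ee_pos: [520.0, 182.7, 168.3]
orientation: [[0.633, -0.003, -0.774], [0.774, -0.001, 0.633], [-0.003, -1.0, 0.002]]
wrist_force: [0.3, -0.8, -0.9]
width: 0.415
```

```bash
python3 go.py 520.2 182.8 169 50.7
```

```text
t 4.7833 p [519.9779 182.7226 168.2744] yaw 50.75192633590822 ty [-0.0032 -0.0009 -1.    ] F [ 0.2684 -0.8367 -0.9137] M [-0.0203 -0.0071 -0.0158] w 0.41456670894562786
shift [ 0.1985 -0.7264 -0.1215] rot [-0.002   0.0009 -0.0027]
```

Emit:
{"api": "send_rows", "payload": {
  "series": [
    [-1, 0.0002, -0.0005, 0, -0.002, 0.08, -0.003],
    [-1, 0, 0, 0, 0, 0.11, 0],
    [-1, 0, 0, 0, 0, 0.11, 0]
  ]
}}

```text
time: 5.03
ee_pos: [520.0, 182.9, 168.6]
orientation: [[0.839, 0.0, -0.544], [0.544, 0.0, 0.839], [0.0, -1.0, 0.0]]
wrist_force: [-0.3, 0.5, -0.7]
width: 0.415
```

```bash
python3 go.py 520.4 182.8 169 5.25
```

```text
t 5.0333 p [520.0416 182.8773 168.6336] yaw 32.92235119327248 ty [ 0.0001  0.0001 -1.    ] F [-0.3309  0.4691 -0.7362] M [-0.0091  0.0125  0.0536] w 0.41460594611770396
shift [ 0.2589 -0.3663 -0.2597] rot [-0.      0.483   0.0001]
```

Emit:
{"api": "send_rows", "payload": {
  "series": [
    [-1, 0, 0, 0, 0, 0.12, 0],
    [-1, 0, 0, 0, 0, 0.12, 0],
    [-1, 0, 0, 0, 0, 0.12, 0],
    [-1, 0, 0, 0, 0, 0.08, 0],
    [-1, 0, 0, 0, 0, 0, 0]
  ]
}}

```text
time: 5.45
ee_pos: [519.6, 182.8, 168.1]
orientation: [[0.994, -0.001, -0.112], [0.112, -0.0, 0.994], [-0.001, -1.0, -0.0]]
wrist_force: [-0.6, 0.2, -0.6]
width: 0.412
```

```bash
python3 go.py 520.4 182.8 169 5.25;python3 look.py 11 wrist 170 200 470 420 2; python3 look.py 11 scene 340 140 500 260 5;python3 go.py 520.4 182.8 169 5.25
```

```text
t 5.45 p [519.6338 182.783  168.144 ] yaw 6.405964697920326 ty [-0.001  -0.0002 -1.    ] F [-0.5894  0.2012 -0.5791] M [-0.0265 -0.0057  0.0226] w 0.41249147768799693
shift [ 0.7624 -0.8568 -0.0687] rot [ 0.0001  0.0202 -0.001 ]
[519.6338 182.783  168.144 ] [-0.5894  0.2012 -0.5791] 5.45 yaw 6.405964697920326 [-0.001  -0.0002 -1.    ] 0.41249147768799693
[519.6109 182.7372 168.1325] [0.0327 0.0084 0.3559] 5.5 yaw 6.567571087400601 [-0.001  -0.0003 -1.    ] 0.4127446091147806
t 5.55 p [519.6506 182.77   168.145 ] yaw 6.61965195499426 ty [-0.001  -0.0002 -1.    ] F [ 0.5191  0.1541 -0.968 ] M [-0.0645  0.0368  0.0182] w 0.41673136958770307
shift [ 0.747  -0.8557 -0.0566] rot [ 0.0001  0.0239 -0.001 ]
```

View pics/wrist11c.png

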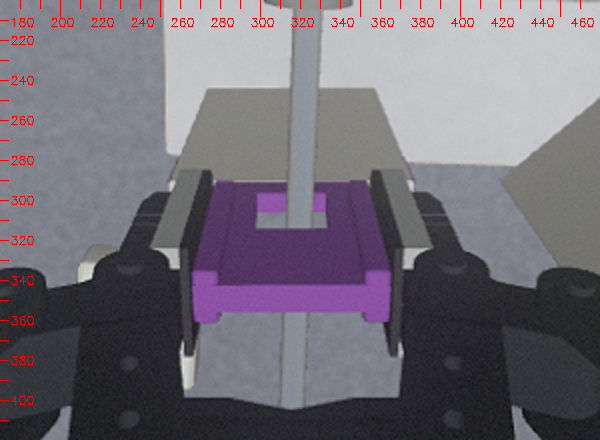

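View pics/scene11c.png

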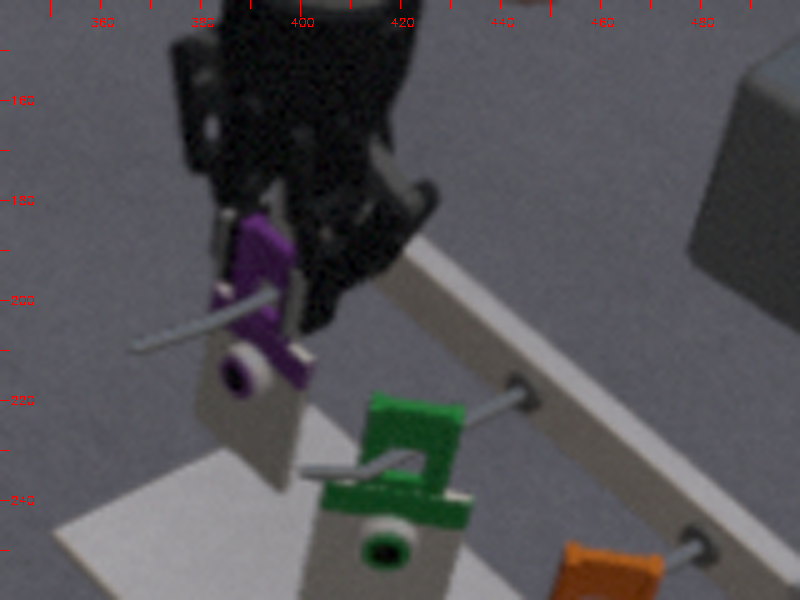

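Run:
```python
from h import *
import pickle
sc=camera_info("scene")
for l in ([("wrist",2)],):
    pass
w2=pickle.load(open("w2.pkl","rb"));w5=pickle.load(open("wrist5.pkl","rb"))
for L in ([(w2,(272,287)),(w5,(229.5,346.5)),(sc,(366.5,209.5))],[(w2,(272,287)),(w5,(229.5,346.5))],[(w2,(272,287)),(sc,(366.5,209.5))]):
    print(tri(L))
crop("pics/wrist2.png","pics/w7.png",255,220,345,300,8)
```

```text
(array([527.64921422, 107.85211189, 180.29310617]), [array([-0.00963762,  0.01393512]), array([ 0.04831587, -0.015343  ]), array([-0.01048771, -0.00546902])])
(array([527.59319989, 107.92250515, 180.45430582]), [array([-0.00711822, -0.00700659]), array([0.00858569, 0.0076045 ])])
(array([527.65407944, 107.86601648, 180.27878728]), [array([0.01161137, 0.00087651]), array([-0.00411223, -0.00100465])])
```

View pics/w7.png

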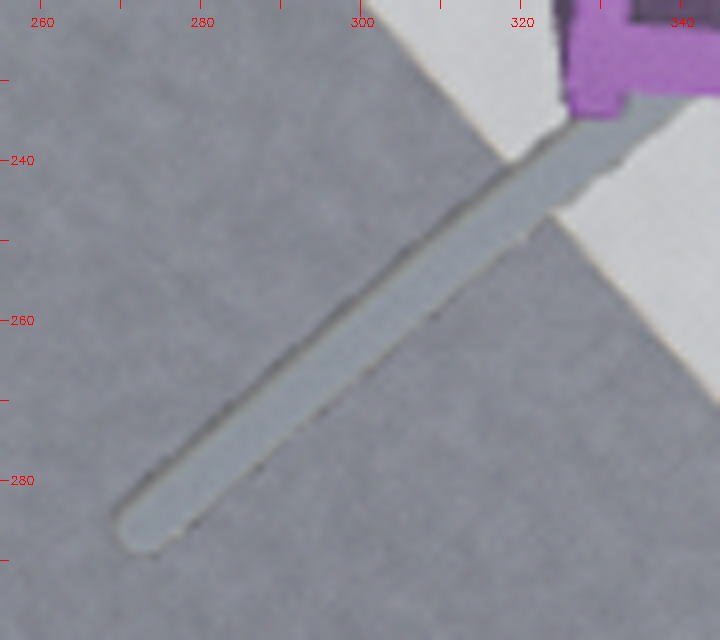

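Emit:
{"api": "send_rows", "payload": {
  "series": [
    [-1, 0.0016, -0.0008, 0, 0, 0.025, 0],
    [-1, 0, 0, 0, 0, 0, 0],
    [-1, 0, 0, 0, 0, 0, 0]
  ]
}}

```text
time: 5.8
ee_pos: [521.4, 183.0, 169.0]
orientation: [[0.996, -0.001, -0.092], [0.092, -0.0, 0.996], [-0.001, -1.0, -0.0]]
wrist_force: [-0.0, -0.4, -1.0]
width: 0.416
```

```bash
python3 go.py 524.5 143.5 169.2 5.1;python3 look.py 12 wrist 170 200 470 420 2
```

```text
t 5.8 p [521.3572 182.9741 168.9619] yaw 5.266153952135258 ty [-0.0011 -0.0003 -1.    ] F [-0.0083 -0.3527 -1.0058] M [-0.0206  0.0014  0.0384] w 0.41638196860200133
shift [ -0.4937  -0.2314 -39.596 ] rot [ 0.0002  0.0029 -0.0011]
[521.3572 182.9741 168.9619] [-0.0083 -0.3527 -1.0058] 5.8 yaw 5.266153952135258 [-0.0011 -0.0003 -1.    ] 0.41638196860200133
```

View pics/wrist12c.png

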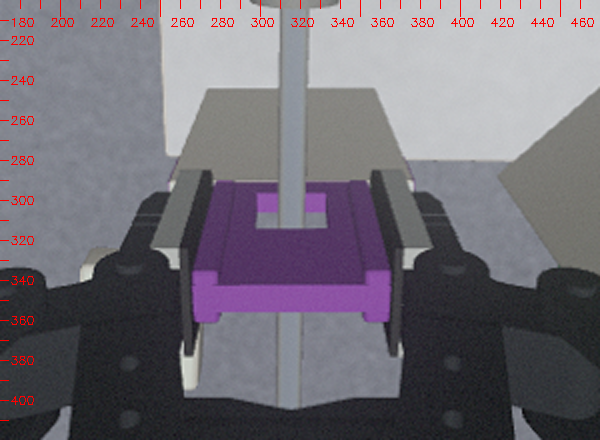

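The wire is centred in the hole at about (315,310). Sliding out level toward the bend.

Emit:
{"api": "send_rows", "payload": {
  "series": [
    [-1, 0, 0, -0.003, 0, 0, 0],
    [-1, 0, 0, -0.006, 0, 0, 0],
    [-1, 0, 0, -0.006, 0, 0, 0],
    [-1, 0, 0, -0.006, 0, 0, 0],
    [-1, 0, 0, -0.006, 0, 0, 0],
    [-1, 0, 0, -0.003, 0, 0, 0],
    [-1, 0, 0, 0, 0, 0, 0],
    [-1, 0, 0, 0, 0, 0, 0]
  ]
}}

```text
time: 6.52
ee_pos: [524.4, 148.8, 169.0]
orientation: [[0.996, -0.001, -0.092], [0.092, -0.001, 0.996], [-0.001, -1.0, -0.001]]
wrist_force: [1.0, -0.8, -1.7]
width: 0.415
```

```bash
python3 go.py 524.6 143.5 169.2 5.1;python3 look.py 13 wrist 170 200 470 420 2
```

```text
t 6.5167 p [524.4425 148.8362 168.9953] yaw 5.271243507222239 ty [-0.001  -0.0008 -1.    ] F [ 0.9794 -0.7717 -1.6594] M [ 0.0508 -0.001   0.0385] w 0.4149510178857329
shift [-0.3337 -0.2007 -5.3283] rot [ 0.0007  0.003  -0.0011]
[524.4425 148.8362 168.9953] [ 0.9794 -0.7717 -1.6594] 6.5167 yaw 5.271243507222239 [-0.001  -0.0008 -1.    ] 0.4149510178857329
```

View pics/wrist13c.png

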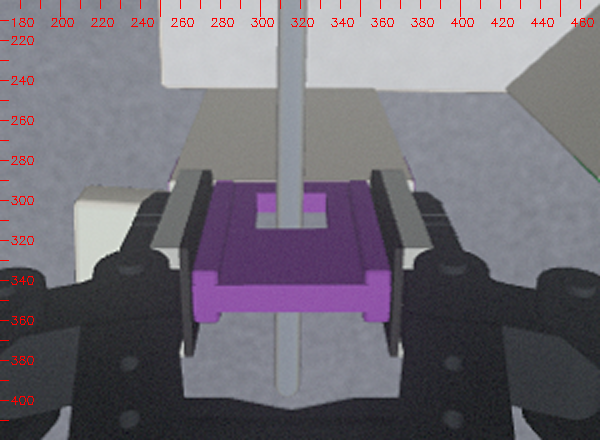

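Emit:
{"api": "send_rows", "payload": {
  "series": [
    [-1, -0.0003, -0.0002, -0.004, 0, 0, 0],
    [-1, 0, -0.0003, -0.004, 0, 0, 0],
    [-1, 0, -0.0006, -0.004, 0, 0, 0],
    [-1, 0, -0.0006, -0.004, 0, 0, 0],
    [-1, 0, 0, 0, 0, 0, 0]
  ]
}}

```text
time: 6.98
ee_pos: [525.7, 132.0, 170.9]
orientation: [[0.996, -0.001, -0.093], [0.093, -0.001, 0.996], [-0.001, -1.0, -0.001]]
wrist_force: [-0.3, -0.7, -0.2]
width: 0.414
```

```bash
for i in 1 2 3; do python3 go.py 525.9 130.5 170.9 5.1; python3 look.py 14$i scene 340 140 500 260 5; done
```

```text
t 6.9833 p [525.6928 131.9749 170.9016] yaw 5.360480721843232 ty [-0.0009 -0.0008 -1.    ] F [-0.2854 -0.6869 -0.1798] M [ 0.0014 -0.0105 -0.0468] w 0.4141410895277223
shift [ 0.0685  0.0026 -1.4878] rot [ 0.0008  0.0045 -0.001 ]
[525.6928 131.9749 170.9016] [-0.2854 -0.6869 -0.1798] 6.9833 yaw 5.360480721843232 [-0.0009 -0.0008 -1.    ] 0.4141410895277223
t 7.0333 p [525.6566 132.2693 170.8532] yaw 5.353882345162303 ty [-0.001  -0.0006 -1.    ] F [0.883  0.1706 0.1375] M [-0.0151 -0.0117 -0.0276] w 0.4196538219029076
shift [ 0.0772 -0.046  -1.7843] rot [ 0.0005  0.0044 -0.001 ]
[525.6566 132.2693 170.8532] [0.883  0.1706 0.1375] 7.0333 yaw 5.353882345162303 [-0.001  -0.0006 -1.    ] 0.4196538219029076
t 7.0833 p [525.6256 132.5093 170.8108] yaw 5.362939325057689 ty [-0.001  -0.0005 -1.    ] F [-0.1745  0.068  -0.8079] M [-0.0239  0.0158 -0.0148] w 0.41848775917365405
shift [ 0.0853 -0.0886 -2.0262] rot [ 0.0004  0.0046 -0.0011]
[525.6256 132.5093 170.8108] [-0.1745  0.068  -0.8079] 7.0833 yaw 5.362939325057689 [-0.001  -0.0005 -1.    ] 0.41848775917365405
```

View pics/scene142c.png

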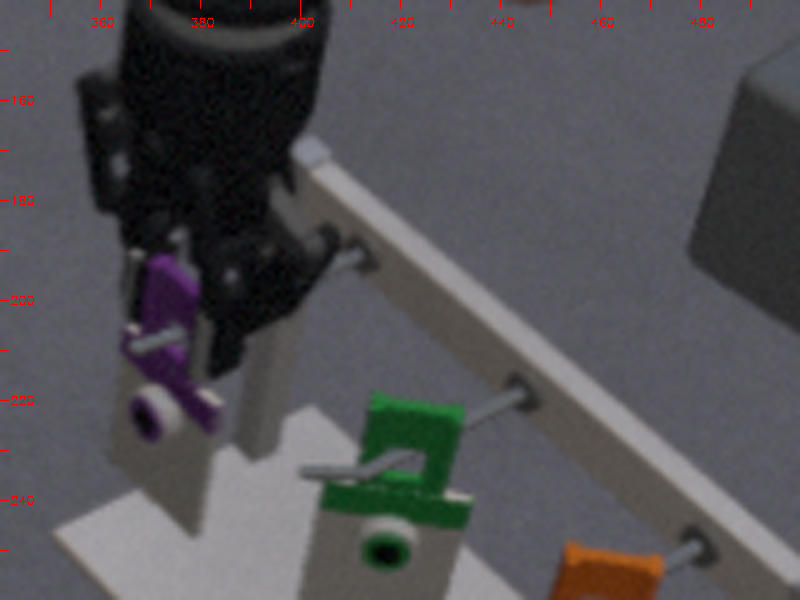

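Emit:
{"api": "send_rows", "payload": {
  "series": [
    [-1, 0, -0.0006, -0.004, 0, 0, 0],
    [-1, 0, -0.0007, -0.005, 0, 0, 0],
    [-1, 0, -0.0007, -0.005, 0, 0, 0],
    [-1, 0, 0, 0, 0, 0, 0]
  ]
}}

```text
time: 7.47
ee_pos: [526.9, 117.9, 172.9]
orientation: [[0.995, -0.001, -0.095], [0.095, -0.001, 0.995], [-0.001, -1.0, -0.0]]
wrist_force: [-0.9, 0.3, -0.8]
width: 0.415
```

```bash
for i in 1 2 3; do python3 go.py 527.7 108 174.3 5.1; python3 look.py 15$i wrist 170 200 470 420 2; done
```

```text
t 7.4667 p [526.93   117.8813 172.8654] yaw 5.447246892262274 ty [-0.0013 -0.0006 -1.    ] F [-0.8739  0.3336 -0.7619] M [ 0.0447 -0.0665  0.0011] w 0.4153271141694403
shift [-0.1734 -1.4296 -9.9104] rot [ 0.0005  0.0061 -0.0013]
[526.93   117.8813 172.8654] [-0.8739  0.3336 -0.7619] 7.4667 yaw 5.447246892262274 [-0.0013 -0.0006 -1.    ] 0.4153271141694403
t 7.5167 p [526.9331 118.2287 172.8513] yaw 5.442839493671199 ty [-0.0013 -0.0003 -1.    ] F [-0.5417  0.3456 -1.2639] M [0.0248 0.0153 0.0203] w 0.41580260470964236
shift [ -0.2086  -1.4471 -10.2556] rot [ 0.0001  0.006  -0.0013]
[526.9331 118.2287 172.8513] [-0.5417  0.3456 -1.2639] 7.5167 yaw 5.442839493671199 [-0.0013 -0.0003 -1.    ] 0.41580260470964236
t 7.5667 p [526.8572 118.4927 172.7716] yaw 5.446651367782746 ty [-0.0014 -0.0001 -1.    ] F [-0.8942 -0.3283 -0.9107] M [-0.0157  0.0098  0.0064] w 0.41384330848518486
shift [ -0.1591  -1.5289 -10.5252] rot [-0.0001  0.0061 -0.0014]
[526.8572 118.4927 172.7716] [-0.8942 -0.3283 -0.9107] 7.5667 yaw 5.446651367782746 [-0.0014 -0.0001 -1.    ] 0.41384330848518486
```

View pics/wrist152c.png

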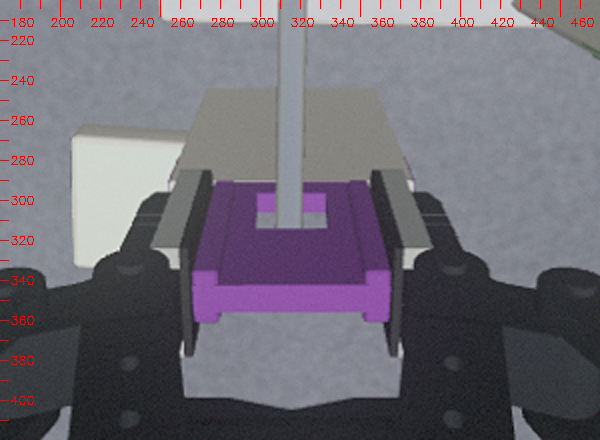

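Emit:
{"api": "send_rows", "payload": {
  "series": [
    [-1, -0.0001, -0.0006, -0.004, 0, 0, 0],
    [-1, 0, -0.0007, -0.005, 0, 0, 0],
    [-1, 0, -0.0006, -0.005, 0, 0, 0],
    [-1, 0, -0.0002, -0.006, 0, 0, 0],
    [-1, 0, 0, -0.008, 0, 0, 0],
    [-1, 0, 0, -0.008, 0, 0, 0],
    [-1, 0, 0, 0, 0, 0, 0]
  ]
}}

```text
time: 8.2
ee_pos: [530.4, 79.3, 175.0]
orientation: [[0.995, -0.001, -0.096], [0.096, -0.001, 0.995], [-0.001, -1.0, -0.0]]
wrist_force: [-0.0, -0.3, -0.4]
width: 0.412
```

```bash
for i in 1 ; do python3 go.py 527.7 108 174.3 5.1; python3 look.py 16$i wrist 170 200 470 420 2; python3 look.py 16$i scene 320 140 480 260 5; done
```

```text
t 8.2 p [530.447   79.2587 175.0296] yaw 5.524391665030717 ty [-0.0014 -0.0006 -1.    ] F [-0.0438 -0.3137 -0.4485] M [ 0.0155  0.0073 -0.0314] w 0.41219816240610835
shift [ 0.0337  0.7156 28.8726] rot [ 0.0005  0.0074 -0.0015]
[530.447   79.2587 175.0296] [-0.0438 -0.3137 -0.4485] 8.2 yaw 5.524391665030717 [-0.0014 -0.0006 -1.    ] 0.41219816240610835
[530.367   79.8071 175.0044] [-0.0145  0.1354 -0.1554] 8.25 yaw 5.516242647198596 [-0.0015 -0.0001 -1.    ] 0.41696443437548814
```

View pics/wrist161c.png

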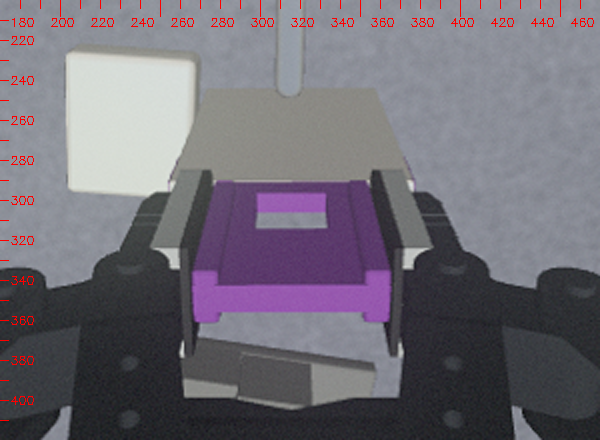

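View pics/scene161c.png

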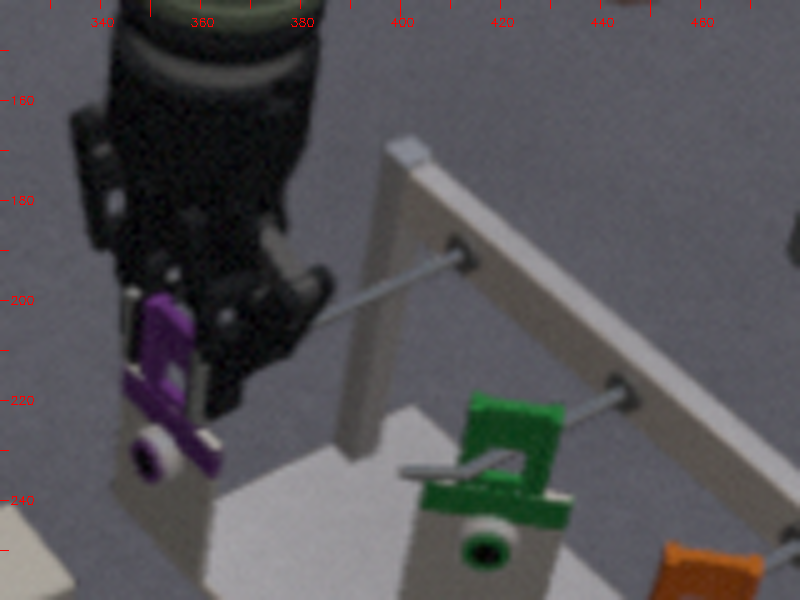

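The card is clear of the peg: the hole is empty in the wrist view, and the peg tip is behind it at (312,245). Next I'll carry it over to the caddy.

Emit:
{"api": "send_rows", "payload": {
  "series": [
    [-1, -0.001, -0.003, -0.015, 0, 0, 0],
    [-1, -0.002, -0.003, -0.03, 0, 0, 0],
    [-1, -0.003, -0.003, -0.035, 0, 0, 0],
    [-1, -0.003, -0.002, -0.035, 0, 0, 0],
    [-1, -0.003, 0, -0.035, 0, 0, 0],
    [-1, -0.002, 0, -0.03, 0, 0, 0],
    [-1, -0.001, 0, -0.02, 0, 0, 0],
    [-1, 0, 0, -0.005, 0, 0, 0]
  ]
}}

```text
time: 8.97
ee_pos: [536.7, -129.9, 186.0]
orientation: [[0.995, 0.001, -0.104], [0.104, 0.003, 0.995], [0.001, -1.0, 0.003]]
wrist_force: [0.7, 0.4, -1.0]
width: 0.417
```

Emit:
{"api": "send_rows", "payload": {
  "series": [
    [-1, 0, 0, 0, 0, -0.05, 0],
    [-1, 0, 0, 0, 0, -0.11, 0],
    [-1, 0, 0, 0, 0, -0.12, 0],
    [-1, 0, 0, 0, 0, -0.12, 0],
    [-1, 0, 0, 0, 0, -0.12, 0],
    [-1, 0, 0, 0, 0, -0.12, 0],
    [-1, 0, 0, 0, 0, -0.12, 0],
    [-1, 0, 0, 0, 0, -0.12, 0]
  ]
}}

```text
time: 9.63
ee_pos: [537.0, -126.1, 185.1]
orientation: [[0.527, -0.001, -0.85], [0.85, 0.008, 0.527], [0.006, -1.0, 0.005]]
wrist_force: [-0.7, 1.0, -1.6]
width: 0.417
```

```bash
python3 go.py 536 -148.8 185 85.8
```

```text
t 9.6333 p [ 536.9713 -126.0672  185.1209] yaw 58.22231064915264 ty [-0.0008  0.0079 -1.    ] F [-0.7062  0.9731 -1.5629] M [ 0.0167 -0.0058  0.0082] w 0.41703710605134914
shift [-19.837   -0.0581 -11.1458] rot [-0.0032 -0.4813  0.0074]
```

Emit:
{"api": "send_rows", "payload": {
  "series": [
    [-1, -0.01, 0, -0.0055, 0, 0, 0],
    [-1, -0.01, 0, -0.0055, 0, 0, 0],
    [-1, 0, 0, 0, 0, -0.12, 0],
    [-1, 0, 0, 0, 0, -0.12, 0],
    [-1, 0, 0, 0, 0, -0.12, 0],
    [-1, 0, 0, 0, 0, -0.09, 0.006],
    [-1, 0, 0, 0, 0, 0, 0],
    [-1, 0, 0, 0, 0, 0, 0]
  ]
}}

```text
time: 10.3
ee_pos: [536.3, -145.6, 184.4]
orientation: [[0.08, -0.002, -0.997], [0.997, 0.006, 0.08], [0.006, -1.0, 0.003]]
wrist_force: [-1.2, 0.4, 0.1]
width: 0.419
```

```bash
python3 go.py 536 -148.8 185 85.8;python3 look.py 17 wrist; python3 look.py 17 scene 180 160 380 310 4;python3 look.py 17 side 250 170 410 330 4
```

```text
t 10.3 p [ 536.3047 -145.6239  184.4   ] yaw 85.4242901401627 ty [-0.0025  0.0059 -1.    ] F [-1.1553  0.3563  0.0675] M [ 0.0514 -0.0126  0.0303] w 0.4189907200954208
shift [-3.1868 -0.618   0.0522] rot [-0.0029 -0.0065  0.0057]
[ 536.3047 -145.6239  184.4   ] [-1.1553  0.3563  0.0675] 10.3 yaw 85.4242901401627 [-0.0025  0.0059 -1.    ] 0.4189907200954208
[ 536.3119 -145.609   184.3925] [-0.384   0.5777 -1.0399] 10.35 yaw 85.43147217964983 [-0.0025  0.006  -1.    ] 0.4132465575076842
[ 536.3058 -145.6892  184.4206] [-0.0223  0.3943 -1.7581] 10.4 yaw 85.44785090640737 [-0.0024  0.0058 -1.    ] 0.41142726326108703
```

View pics/wrist17.png

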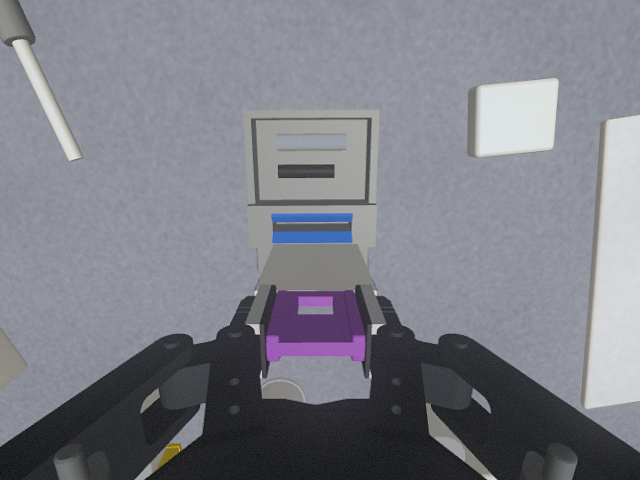

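View pics/scene17c.png

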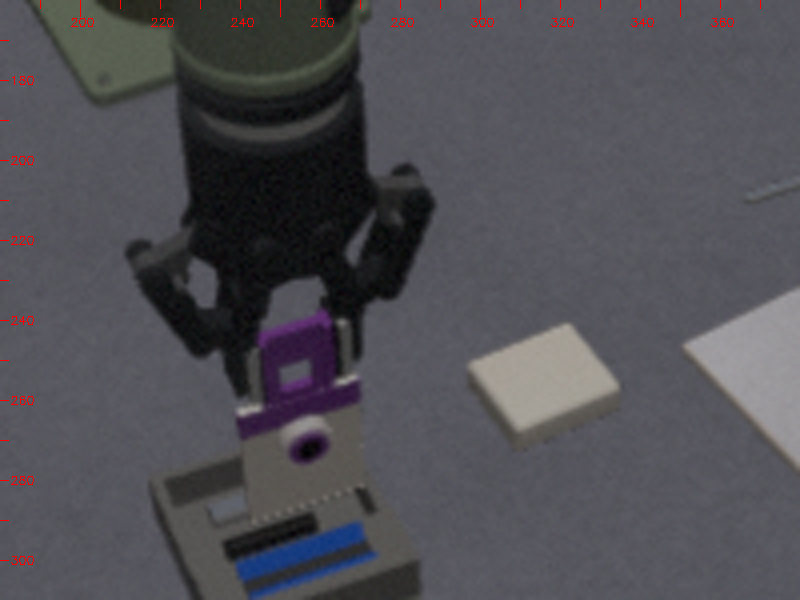

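View pics/side17c.png

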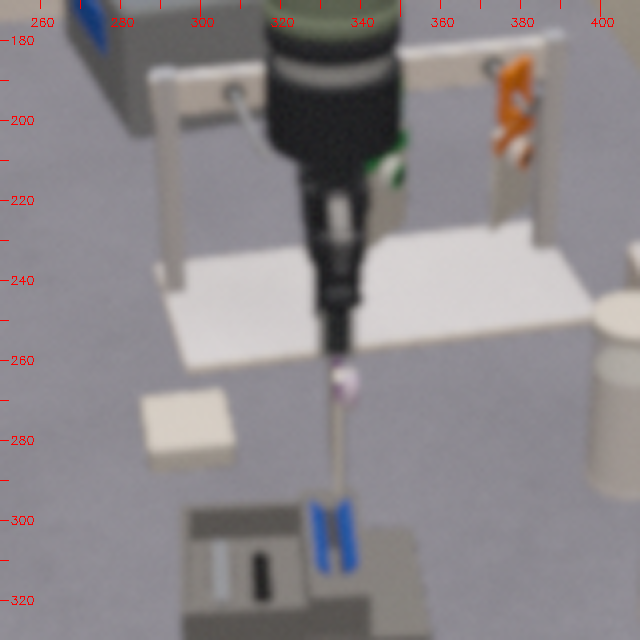

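Run:
```python
from h import *
crop("pics/wrist17.png","pics/w8.png",235,195,395,315,5)
```

```text
(no output)
```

View pics/w8.png

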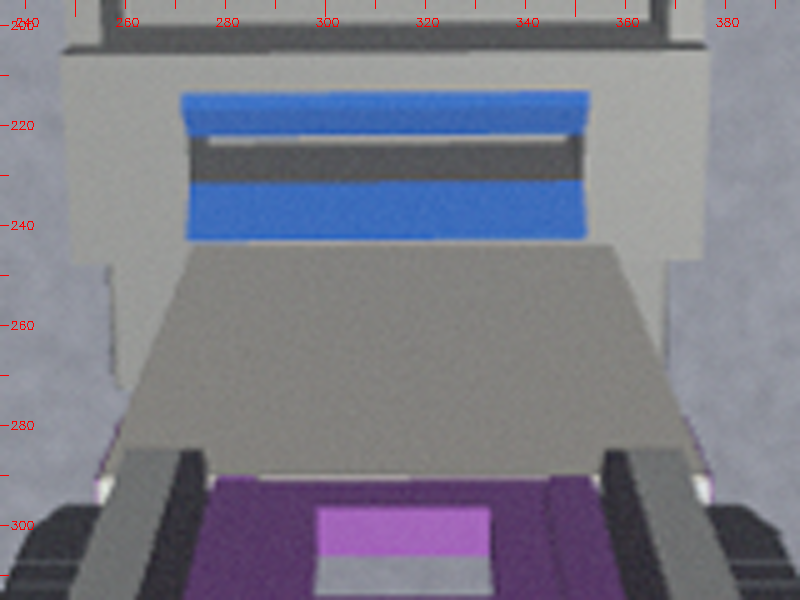

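Run:
```python
from h import *
import pickle
np.set_printoptions(precision=1,suppress=True)
w=pickle.load(open("wrist17.pkl","rb"))
def g(l,z,nm):
    p=np.array([atz(w,u,z) for u in l]);print(nm,p[:,:2].tolist(),p.mean(0))
g([(273.3,222),(351.7,222),(273.3,231.5),(351.7,231.3)],42,"slot42")
g([(271.5,213.7),(352.7,213.5),(272.5,243),(352.2,242.7)],49,"lip outer49")
g([(249.5,247.7),(375.7,247)],42,"block front")
g([(248,206),(376.5,204.7)],42,"block back")
for z in (93,95.4,97):
    g([(273.5,244),(357,244)],z,f"card bottom back {z}")
    a,b=[atz(w,u,z) for u in[(273.5,244),(357,244)]];print(np.linalg.norm(a-b),np.degrees(np.arctan2(*(b-a)[[1,0]])))
```

```text
slot42 [[527.8609414889429, -181.00973120122805], [533.2478428836795, -114.18183721768183], [536.1948222432982, -181.9546167483604], [541.4560872206519, -114.59160406009757]] [ 534.7 -147.9   42. ]
lip outer49 [[519.2133882133394, -180.7351574301192], [524.4421086089579, -113.668086878072], [544.4211689913486, -182.77723210727262], [549.6136447220144, -115.32929899768187]] [ 534.4 -148.1   49. ]
block front [[549.0378214204387, -204.31799763699692], [557.3031583997841, -94.35657470796522]] [ 553.2 -149.3   42. ]
block back [[512.3925820734239, -200.72796899092484], [519.9742021478517, -92.53841564490475]] [ 516.2 -146.6   42. ]
card bottom back 93 [[532.7525507660398, -175.63720031315665], [537.5714175333911, -116.11108928953794]] [ 535.2 -145.9   93. ]
59.720845360038766 85.37177988767426
card bottom back 95.4 [[532.0643532242061, -175.2884195961124], [536.833802845521, -116.37274473175172]] [ 534.4 -145.8   95.4]
59.108412213603906 85.37177988767426
card bottom back 97 [[531.6055548629838, -175.0558991180829], [536.3420597202743, -116.54718169322757]] [ 534.  -145.8   97. ]
58.70012344931401 85.37177988767431
```

Wrist crop: the slot's inner edges are at rows 222 and 231, between columns 273 and 352. That puts the slot centre near (534.6,-148.0), and the block edges agree. The card's lower edge is at row 244, columns 274 to 357. I'll correct the alignment and descend to just above the lips.

```bash
python3 go.py 533.7 -147.7 147 85.65
```

```text
t 10.45 p [ 536.2835 -145.722   184.4186] yaw 85.46562922247226 ty [-0.0024  0.0058 -1.    ] F [-0.0537  0.5169 -0.5487] M [-0.0166  0.0548 -0.0065] w 0.41800298109135464
shift [-2.385  37.4127  2.3106] rot [-0.0029 -0.0032  0.0056]
```

Emit:
{"api": "send_rows", "payload": {
  "series": [
    [-1, -0.0012, 0.006, 0.0012, -0.003, -0.003, 0.0056],
    [-1, -0.0012, 0.01, 0.0011, 0, 0, 0],
    [-1, 0, 0.01, 0, 0, 0, 0],
    [-1, 0, 0.008, 0, 0, 0, 0],
    [-1, 0, 0.003, 0, 0, 0, 0],
    [-1, 0, 0, 0, 0, 0, 0]
  ]
}}

```text
time: 10.95
ee_pos: [532.6, -147.9, 142.5]
orientation: [[0.079, -0.002, -0.997], [0.997, 0.0, 0.079], [0.0, -1.0, 0.002]]
wrist_force: [0.1, 0.7, -0.6]
width: 0.416
```

```bash
python3 go.py 533.7 -147.7 147 85.65;python3 look.py 18 wrist 235 190 395 310 5; python3 look.py 18 scene 205 220 305 320 6;python3 look.py 18 side 280 240 380 340 6
```

```text
t 10.95 p [ 532.6095 -147.9061  142.5329] yaw 85.45985080624423 ty [-0.0016  0.0002 -1.    ] F [ 0.0975  0.6606 -0.6316] M [ 0.0552  0.0011 -0.0013] w 0.41561335192642024
shift [ 0.2922 -4.4688 -1.0634] rot [-0.0016 -0.0033  0.0001]
[ 532.6095 -147.9061  142.5329] [ 0.0975  0.6606 -0.6316] 10.95 yaw 85.45985080624423 [-0.0016  0.0002 -1.    ] 0.41561335192642024
[ 532.6158 -147.9021  142.7217] [ 0.7235 -0.4872 -0.5835] 11.0 yaw 85.4623201400279 [-0.0017  0.0002 -1.    ] 0.4130114200730106
[ 533.1007 -148.032   143.441 ] [ 0.8397  0.5823 -0.7023] 11.05 yaw 85.46764842430382 [-0.0003 -0.0002 -1.    ] 0.4203814385015618
```

View pics/wrist18c.png

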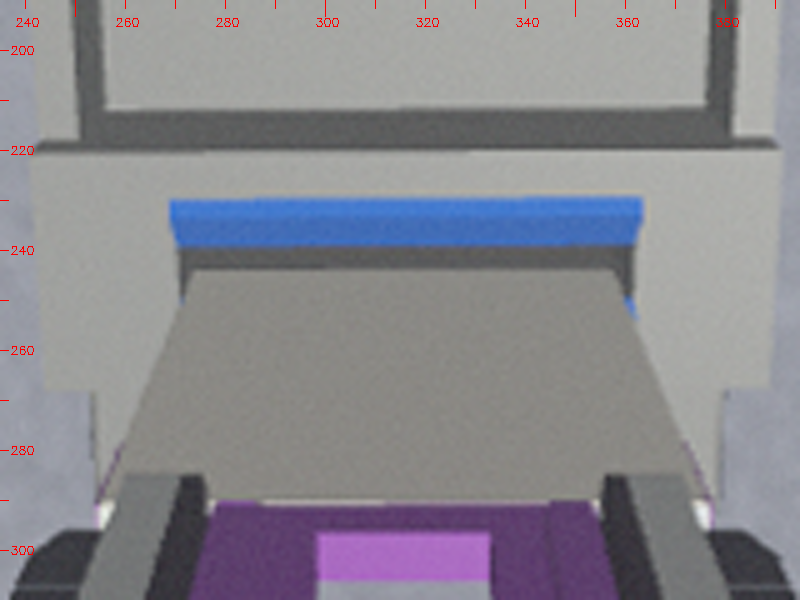

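View pics/scene18c.png

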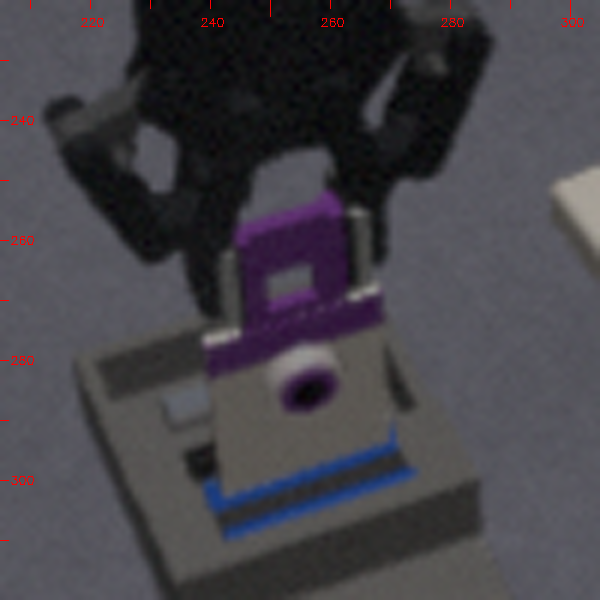

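View pics/side18c.png

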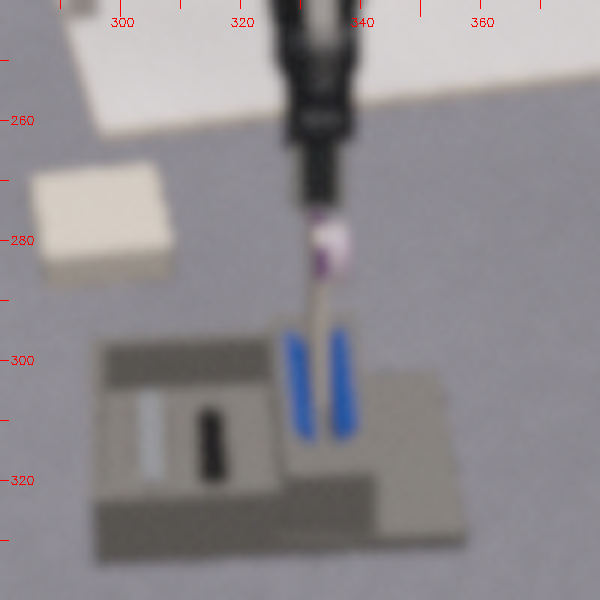

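```bash
python3 - <<'E'
from h import *
import pickle
np.set_printoptions(precision=1,suppress=True)
w=pickle.load(open("wrist18.pkl","rb"))
def g(l,z,nm):
    p=np.array([atz(w,u,z) for u in l]);d=p[1]-p[0];print(nm,p[:,:2].tolist(),p.mean(0),np.linalg.norm(d),np.degrees(np.arctan2(d[1],d[0])))
g([(270.7,239.2),(361.3,239)],42,"slot -x edge")
g([(269,230),(363,229.5)],49,"lip outer")
g([(243,268),(389,267.5)],42,"block front")
g([(241,220.3),(391,220)],42,"block back")
for z in (50,53,55): g([(273.7,244),(357,244)],z,f"card {z}")
E
python3 go.py 533.7 -147.7 147 85.65
```

```text
slot -x edge [[527.9900385090791, -181.50439481708807], [533.0932330368357, -114.64293369243917]] [ 530.5 -148.1   42. ] 67.05592873199998 85.63536744180998
lip outer [[519.2075659852474, -180.82846833201535], [524.0972014820034, -113.96353456658768]] [ 521.7 -147.4   49. ] 67.04347770474146 85.81757321079579
block front [[548.9310907217227, -205.0922160900955], [557.210179633399, -94.59864186058547]] [ 553.1 -149.8   42. ] 110.80330888208927 85.71493531057988
block back [[512.0523557633878, -201.47005570597753], [520.402623792045, -92.45395125566358]] [ 516.2 -147.    42. ] 109.33543801381222 85.61988816895291
card 50 [[529.5466439456126, -178.50155378797496], [534.2394434698379, -118.81692167753205]] [ 531.9 -148.7   50. ] 59.86883728229137 85.50427700179613
card 53 [[528.6824328516182, -178.05025209582385], [533.3153477985053, -119.1272525565274]] [ 531.  -148.6   53. ] 59.104854078265184 85.50427700179624
card 55 [[528.1062921222886, -177.74938430105644], [532.699284017617, -119.33413980919094]] [ 530.4 -148.5   55. ] 58.59553194224773 85.50427700179627
t 11.1 p [ 533.4934 -148.1289  143.9455] yaw 85.46932217435788 ty [ 0.0009 -0.0005 -1.    ] F [-0.2557  0.3238 -0.8161] M [-0.0057  0.012   0.0051] w 0.4126225481694683
shift [ 0.4424 -3.0545 -0.1748] rot [ 0.0009 -0.0032 -0.0005]
```

The card hangs just above the lips, and its lower edge lines up with the slot in all three views. Descending now.

Emit:
{"api": "send_rows", "payload": {
  "series": [
    [-1, 0.0005, 0.004, 0, 0, -0.003, 0],
    [-1, 0, 0.005, 0, 0, 0, 0],
    [-1, 0, 0.005, 0, 0, 0, 0],
    [-1, 0, 0.005, 0, 0, 0, 0],
    [-1, 0, 0.003, 0, 0, 0, 0],
    [-1, 0, 0, 0, 0, 0, 0]
  ]
}}

```text
time: 11.6
ee_pos: [534.7, -147.8, 121.1]
orientation: [[0.076, 0.004, -0.997], [0.997, -0.002, 0.076], [-0.001, -1.0, -0.004]]
wrist_force: [0.5, 0.2, 0.3]
width: 0.414
```

```bash
python3 go.py 533.5 -147.8 104 85.65;python3 look.py 19 wrist 235 190 395 310 5; python3 look.py 19 scene 205 220 305 320 6;python3 go.py 533.5 -147.8 104 85.65
```

```text
t 11.6 p [ 534.6594 -147.8468  121.1499] yaw 85.66298714493466 ty [ 0.0041 -0.0015 -1.    ] F [0.5166 0.221  0.277 ] M [ 0.0552 -0.0532 -0.013 ] w 0.4138792157000319
shift [-0.0203 17.1449  1.2324] rot [ 0.0042  0.0002 -0.0012]
[ 534.6594 -147.8468  121.1499] [0.5166 0.221  0.277 ] 11.6 yaw 85.66298714493466 [ 0.0041 -0.0015 -1.    ] 0.4138792157000319
[ 534.7163 -147.8526  121.3772] [-0.5329 -0.0659  0.1424] 11.65 yaw 85.6638222786989 [ 0.0043 -0.0016 -1.    ] 0.4105873087924251
t 11.7 p [ 534.9527 -147.9227  121.7541] yaw 85.66328198152443 ty [ 0.005  -0.0017 -1.    ] F [-0.3168 -0.2247 -0.5974] M [ 0.0012  0.0566 -0.0112] w 0.41455890242590204
shift [ 0.0368 17.7464  1.5479] rot [ 0.0051  0.0002 -0.0014]
```

View pics/wrist19c.png

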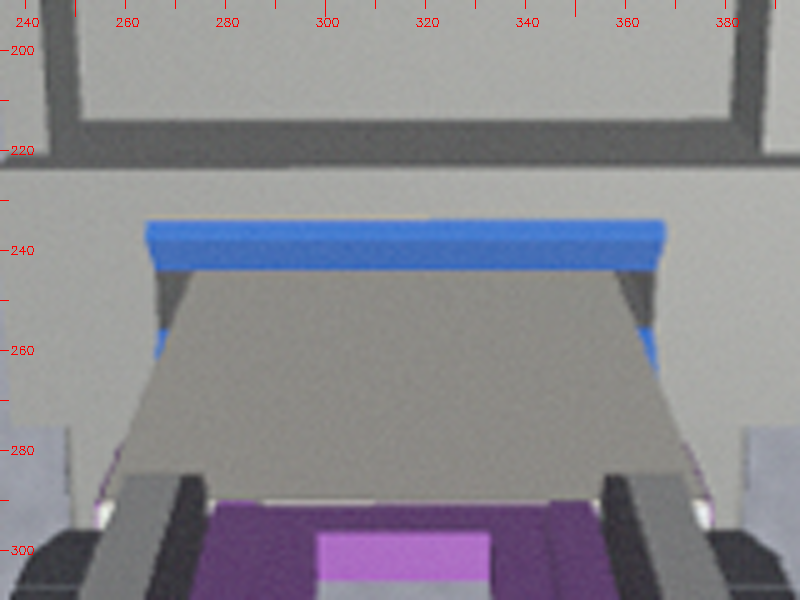

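View pics/scene19c.png

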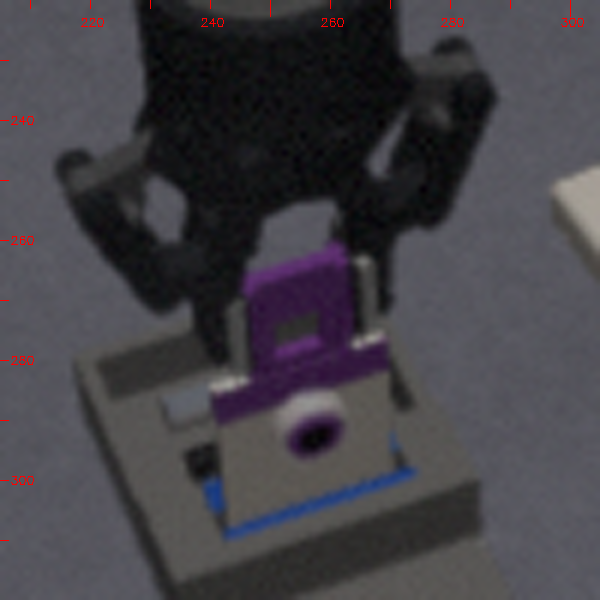

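Emit:
{"api": "send_rows", "payload": {
  "series": [
    [-1, 0, 0.003, 0.0012, 0.005, 0, -0.001],
    [-1, 0, 0.004, 0, 0, 0, 0],
    [-1, 0, 0.003, 0, 0, 0, 0],
    [-1, 0, 0, 0, 0, 0, 0]
  ]
}}

```text
time: 12.03
ee_pos: [534.3, -148.1, 111.5]
orientation: [[0.076, 0.001, -0.997], [0.997, -0.001, 0.076], [-0.001, -1.0, -0.001]]
wrist_force: [0.5, 0.2, -0.6]
width: 0.413
```

```bash
python3 go.py 533.7 -147.8 104 85.65;python3 look.py 20 side; python3 go.py 533.7 -147.8 104 85.65
```

```text
t 12.0333 p [ 534.2723 -148.0622  111.4703] yaw 85.65692632765023 ty [ 0.0013 -0.0008 -1.    ] F [ 0.4628  0.1834 -0.6083] M [ 0.0276 -0.0304 -0.0004] w 0.4130302404782665
shift [0.223  7.4693 0.6008] rot [ 0.0014  0.0001 -0.0007]
[ 534.2723 -148.0622  111.4703] [ 0.4628  0.1834 -0.6083] 12.0333 yaw 85.65692632765023 [ 0.0013 -0.0008 -1.    ] 0.4130302404782665
t 12.0833 p [ 534.3701 -148.078   111.6894] yaw 85.65955780066766 ty [ 0.0015 -0.0008 -1.    ] F [ 0.5373  0.4287 -1.2388] M [ 0.0273  0.0179 -0.0069] w 0.4122867132220318
shift [0.2318 7.6881 0.7015] rot [ 0.0016  0.0002 -0.0007]
```

Emit:
{"api": "send_rows", "payload": {
  "series": [
    [-1, 0.0002, 0.002, 0.0005, 0.001, 0, 0],
    [-1, 0, 0.002, 0, 0, 0, 0],
    [-1, 0, 0.002, 0, 0, 0, 0],
    [-1, 0, 0.0015, 0, 0, 0, 0]
  ]
}}

```text
time: 12.42
ee_pos: [534.3, -147.9, 104.0]
orientation: [[0.076, 0.002, -0.997], [0.997, -0.001, 0.076], [-0.001, -1.0, -0.002]]
wrist_force: [-0.0, 0.2, -0.4]
width: 0.416
```

Emit:
{"api": "send_rows", "payload": {
  "series": [
    [-1, 0, 0.001, 0, 0, 0, 0],
    [-1, 0, 0.001, 0, 0, 0, 0]
  ]
}}

```text
time: 12.58
ee_pos: [534.2, -147.9, 101.7]
orientation: [[0.076, 0.001, -0.997], [0.997, -0.001, 0.076], [-0.001, -1.0, -0.002]]
wrist_force: [0.6, 0.6, -1.1]
width: 0.416
```

```bash
python3 go.py 533.7 -147.8 100 85.65
```

```text
t 12.5833 p [ 534.2052 -147.9042  101.6612] yaw 85.66216039640717 ty [ 0.0015 -0.001  -1.    ] F [ 0.5815  0.6374 -1.0692] M [-0.0401  0.0246  0.0081] w 0.416063194380011
shift [0.0673 1.6604 0.5142] rot [ 0.0016  0.0002 -0.0009]
```

Still free at TCP z 101.7. I'll keep feeling down in 1 mm steps.

Emit:
{"api": "send_rows", "payload": {
  "series": [
    [-1, 0, 0.001, 0, 0.001, 0, 0],
    [-1, 0, 0.0008, 0, 0, 0, 0]
  ]
}}

```text
time: 12.75
ee_pos: [534.2, -147.9, 99.6]
orientation: [[0.076, 0.0, -0.997], [0.997, -0.001, 0.076], [-0.001, -1.0, -0.0]]
wrist_force: [-0.5, 0.6, -0.1]
width: 0.42
```

Emit:
{"api": "send_rows", "payload": {
  "series": [
    [-1, 0, 0.0008, 0, 0, 0, 0],
    [-1, 0, 0.0008, 0, 0, 0, 0]
  ]
}}

```text
time: 12.92
ee_pos: [534.5, -148.0, 99.1]
orientation: [[0.076, 0.001, -0.997], [0.997, -0.001, 0.076], [-0.001, -1.0, -0.001]]
wrist_force: [-2.3, 0.5, 8.5]
width: 0.418
```

```bash
python3 go.py 533.7 -147.8 100 85.65
```

```text
t 12.9167 p [ 534.5124 -147.9927   99.0921] yaw 85.65730624597451 ty [ 0.0011 -0.0011 -1.    ] F [-2.3362  0.525   8.5063] M [0.2726 0.5565 0.0435] w 0.4183177130414811
shift [ 0.1298 -0.9089  0.8236] rot [ 0.0012  0.0001 -0.001 ]
```

Floor contact came at TCP z 99.1, which matches the expected 99 (floor 10 plus 89). Checking before release.

```bash
python3 look.py 21 wrist 235 190 395 310 4;python3 look.py 21 scene 205 220 305 320 6; python3 look.py 21 side 280 240 380 340 6;  python3 go.py 533.7 -147.8 100 85.65
```

```text
[ 534.5124 -147.9927   99.0921] [-2.3362  0.525   8.5063] 12.9167 yaw 85.65730624597451 [ 0.0011 -0.0011 -1.    ] 0.4183177130414811
[ 534.4294 -147.9803   99.1191] [-2.645   0.81    5.3517] 12.9667 yaw 85.6586112105985 [ 0.001  -0.0011 -1.    ] 0.41757253087067464
[ 534.4016 -148.0097   99.1073] [-1.1401  0.5647  5.1186] 13.0167 yaw 85.65528517543261 [ 0.001  -0.0011 -1.    ] 0.4132816119653207
t 13.0667 p [ 534.435  -147.9686   99.0989] yaw 85.66047482822721 ty [ 0.0011 -0.0011 -1.    ] F [-1.2476  0.3502  5.5417] M [0.2004 0.4334 0.0112] w 0.42097937860468343
shift [ 0.1116 -0.9021  0.7445] rot [ 0.0012  0.0002 -0.001 ]
```

View pics/scene21c.png

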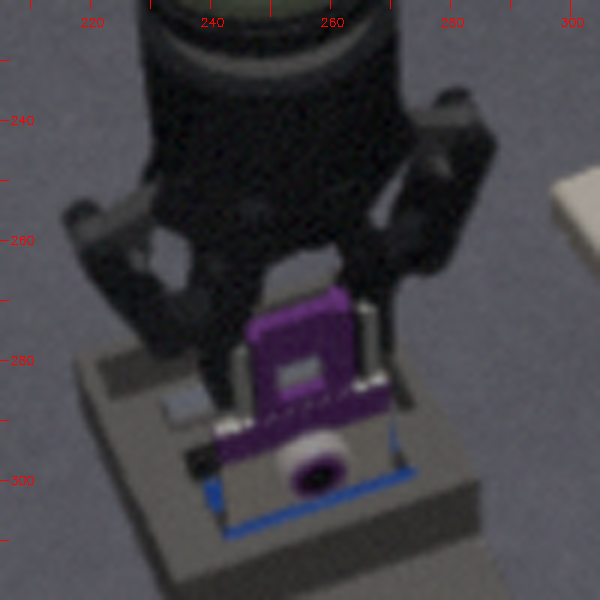

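View pics/side21c.png

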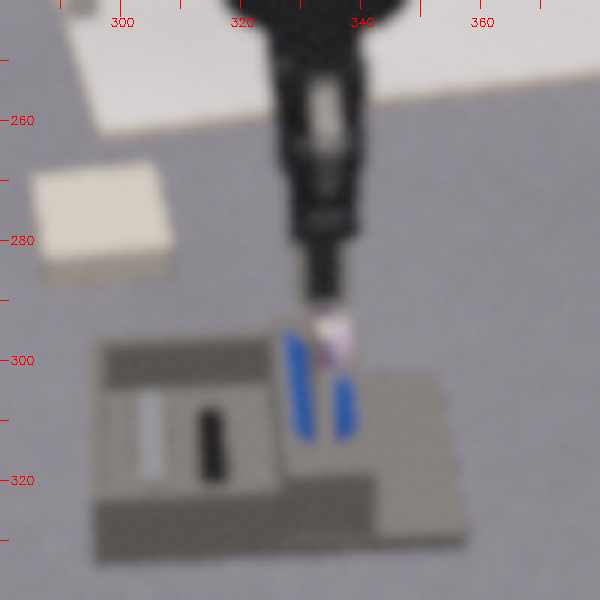

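Emit:
{"api": "send_rows", "payload": {
  "series": [
    [-0.1, 0, 0, 0, 0, 0, 0],
    [0.1, 0, 0, 0, 0, 0, 0],
    [0.3, 0, 0, 0, 0, 0, 0],
    [0.3, 0, 0, 0, 0, 0, 0]
  ]
}}

```text
time: 13.4
ee_pos: [535.0, -148.1, 99.3]
orientation: [[0.076, 0.003, -0.997], [0.997, -0.002, 0.076], [-0.001, -1.0, -0.003]]
wrist_force: [0.1, -0.2, -0.6]
width: 0.646
```

```bash
python3 go.py 534.4 -148 99.1 85.65; python3 look.py 22 wrist 200 190 440 390 3
```

```text
t 13.4 p [ 534.9512 -148.1466   99.3185] yaw 85.65889142659853 ty [ 0.0028 -0.0016 -1.    ] F [ 0.0743 -0.2219 -0.5779] M [ 0.034  -0.0416 -0.023 ] w 0.6459758750675416
shift [0.1048 0.2167 0.5613] rot [ 0.0029  0.0002 -0.0014]
[ 534.9512 -148.1466   99.3185] [ 0.0743 -0.2219 -0.5779] 13.4 yaw 85.65889142659853 [ 0.0028 -0.0016 -1.    ] 0.6459758750675416
```

View pics/wrist22c.png

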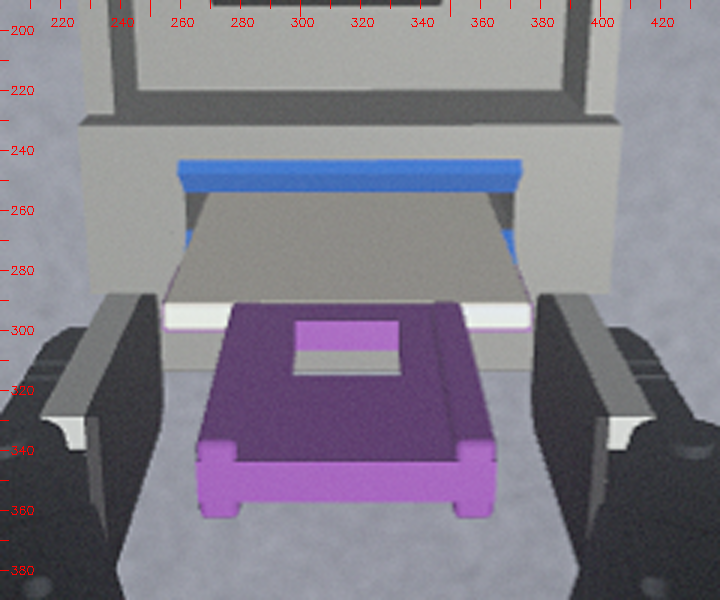

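The card is released, upright in the slot with both fingers clear. Retreating straight up.

Emit:
{"api": "send_rows", "payload": {
  "series": [
    [0.3, 0, -0.005, 0, 0, 0, 0],
    [0.4, 0, -0.015, 0, 0, 0, 0],
    [0.4, 0, -0.025, 0, 0, 0, 0],
    [0.4, 0, -0.025, 0, 0, 0, 0],
    [0.4, 0, -0.025, 0, 0, 0, 0],
    [0.4, 0, -0.02, 0, 0, 0, 0],
    [0.4, 0, -0.01, 0, 0, 0, 0],
    [0.4, 0, 0, 0, 0, 0, 0]
  ]
}}

```text
time: 14.12
ee_pos: [533.7, -147.7, 229.9]
orientation: [[0.076, -0.002, -0.997], [0.997, -0.0, 0.076], [-0.0, -1.0, 0.002]]
wrist_force: [0.0, -0.9, 0.9]
width: 0.696
```

Emit:
{"api": "send_rows", "payload": {
  "series": [
    [0.4, 0, 0, 0.02, 0, 0, 0],
    [0.4, 0, 0, 0.03, 0, 0, 0],
    [0.4, 0, 0, 0.03, 0, 0, 0],
    [0.4, 0, 0, 0.02, 0, 0, 0],
    [0.4, 0, 0, 0, 0, 0, 0],
    [0.4, 0, 0, 0, 0, 0, 0]
  ]
}}

```text
time: 14.62
ee_pos: [429.9, -139.3, 227.3]
orientation: [[0.075, -0.002, -0.997], [0.997, 0.0, 0.075], [-0.0, -1.0, 0.002]]
wrist_force: [0.4, -1.0, 0.4]
width: 0.701
```

```bash
python3 look.py 23 scene ;python3 look.py 23 side 270 160 410 340 4;python3 look.py 23 wrist; python3 -c "
from h import *
crop('pics/scene23.png','pics/s23.png',205,220,305,320,6)"
```

```text
[ 429.9349 -139.259   227.2693] [ 0.3518 -1.0364  0.3529] 14.6167 yaw 85.70151648458256 [-0.0024  0.0001 -1.    ] 0.7014342231625573
[ 429.931  -139.2036  227.1672] [-1.5081  0.4355 -0.1396] 14.6667 yaw 85.7103493538869 [-0.0033  0.0004 -1.    ] 0.7033249809612654
[ 430.8042 -139.3959  227.2761] [-0.0747 -0.5835  0.3561] 14.7167 yaw 85.72294514955537 [-0.0026  0.0002 -1.    ] 0.6997404973556819
```

View pics/scene23.png

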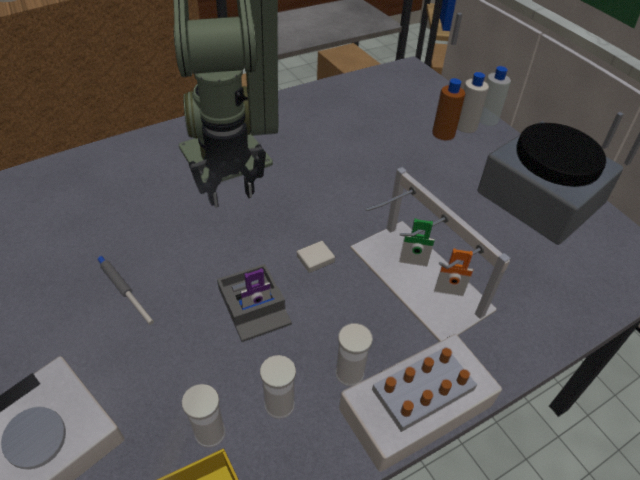

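View pics/s23.png

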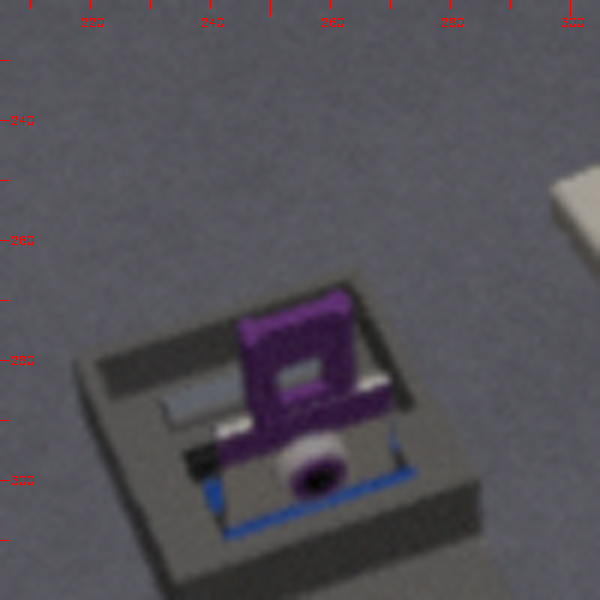

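View pics/side23c.png

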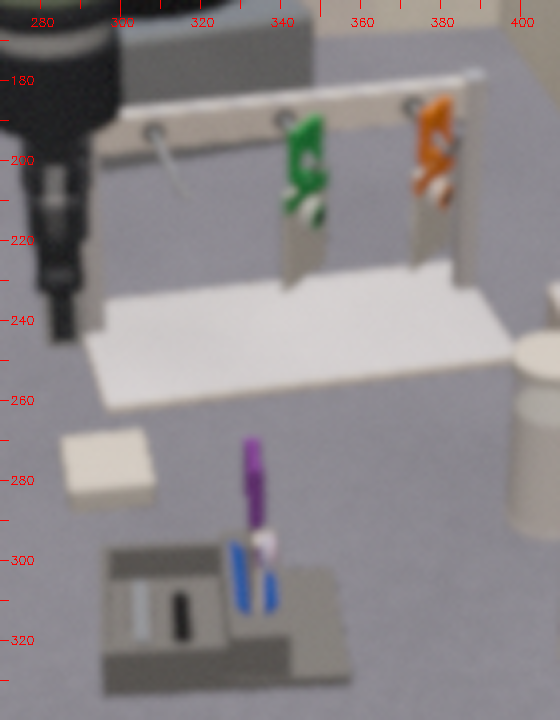

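View pics/wrist23.png

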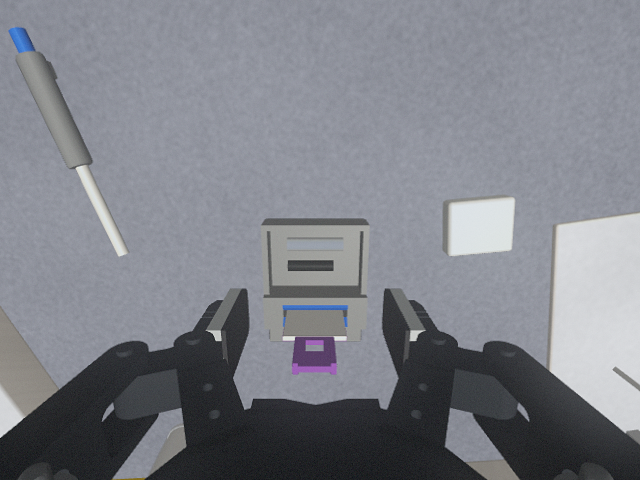

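Run:
```python
from h import *
sc=camera_info("scene");sd=camera_info("side")
print(tri([(sc,(254.3,271.5)),(sd,(332.8,270))]))
for lean in (0,3,5,7):
    t=np.radians(lean);c=np.array([534.7-125*np.sin(t),-148,10+125*np.cos(t)]);print(lean,c,proj(sc,c),proj(sd,c))
```

```text
(array([ 537.0868304 , -147.74779956,  140.40925271]), [array([ 0.13982877, -0.85676393]), array([0.46917214, 0.52060163])])
0 [ 534.7 -148.   135. ] [[253.95476219 271.68276016]] [[332.29851962 272.5933988 ]]
3 [ 528.15800547 -148.          134.82869184] [[252.52392451 269.43888152]] [[329.55470246 272.8916281 ]]
5 [ 523.80553216 -148.          134.52433726] [[251.58444319 268.02020724]] [[327.72855751 273.15796657]]
7 [ 519.46633207 -148.          134.06826896] [[250.65804476 266.66529281]] [[325.90788584 273.4779431 ]]
```

```bash
python3 -c "
from plant import ticket
print(ticket.sign_off())"
```

```text
the job is handed in; nothing more can be done
None
```

I took the purple card off its peg, stood it upright and fully down in the blue-lipped slot, let go, and handed the job in at about 14.7 s.

- **Taking it off:** the card hung turned about 45° on its wire. I gripped the tab, raised it 5 mm until the wire was clear of the hole's edges, and squared it to the peg. I then slid it out, raising it a further 6 mm or so along the tip. The cameras put the tip at about 8°, so I followed that angle and checked the wrist force as I went. Every reading stayed within about 2 N, which is just the card's weight and sensor noise, so I never felt the wire push back.
- **Placing it:** on the way down the tool read no resistance until 99.1 mm, where it met the floor with a push of up to 8.5 N. The expected height was 99 mm.
- **Last checks:** in the scene camera the card stands upright with its top where a fully seated card should be. The green and amber cards still hang, the jars, pipette and timer look unmoved, and the gripper is well clear.
- **Disagreement:** locating the card's top from the scene and side views together gave 140 mm rather than 135 mm. That fit was poor because the side picture is blurred. The floor contact and the scene view both support fully seated, so I went with those.

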